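# Gauge weld caps on test coupons and sort them

## Task

Pull the gauge's lock knob out to free its spindle, then check the weld caps of the coupons one at a time in the order they lie on the slab, starting from the robot's left: lay each coupon flat on the anvil with the middle of its bead under the foot, let go of it, and press the spindle down and hold it briefly so that the foot bears on the bead and the gauge reads its height. Lay the coupons with a cap no higher than 3 mm (13 mm overall) in the steel tray and the higher ones in the plywood box for regrinding. Finish with the anvil clear, the spindle up and the lock knob pushed fully home, and leave the other things on the bench where they are.

Things in the scene. Friction and masses are not known exactly. Their poses are not given: they have to be found in the camera images.
- gauge: Weld-cap height gauge, fixed: grey base 130 mm (x) by 166 mm (y), 28 mm high; a steel column (radius 17 mm, 243 mm high) stands 85 mm to the +y side of the spindle and carries a head 30 mm thick (x), from 136 to 180 mm above the table, that ends 18 mm to the -y side of the spindle. Origin at table level on the spindle's axis, z up.
- anvil (a point): Point on the anvil right below the foot, 45 mm above the table. The anvil is a flat steel plate on the base, 120 mm (gauge x) by 100 mm (gauge y), centred here; its -x (robot) and -y sides are open. A coupon lies on it along the gauge's x, overhanging both ends, its far end near the work stop, an upright plate 40 mm wide, face 103 mm to +x, 62 mm high; it can be slid in from the -y side.
- foot (a point): Centre of the underside of the gauge's foot, a flat steel disc of 22 mm diameter below the head; it moves with the spindle. With the spindle up it stands 50 mm above the anvil.
- press_knob (a point): Centre of the top of the spindle's black press knob (34 mm diameter, 24 mm high), 250 mm above the table with the spindle up; it moves down with the spindle. Press it straight down from above.
- spindle (a joint): How far the spindle and foot have been pushed down, in m: 0 up, at most 0.045. A spring lifts it back up when let go; pushing it down takes about 3 N at the top and 6 N at 40 mm, and the foot should then bear on the work with a few newtons more. Height of what is under the foot = 0.050 minus this value. With the lock knob home a pin stops the spindle after about 1 mm.
- lock_knob (a point): Middle of the waist of the lock knob, which sticks out of the gauge's head on its +x side, axis along the gauge's x, 146 mm above the table and 80 mm from the spindle's axis when home: waist 22 mm diameter and 28 mm long, then an end flange of 30 mm diameter and 7 mm; the fixed housing behind it ends 52 mm from the axis. It moves with the knob.
- lock (a joint): Lock knob travel in m: 0 home (spindle locked), 0.020 pulled out along the gauge's +x (spindle free). A detent holds it at either end; it takes about 5 N to click over the middle. It can only go home with the spindle fully up.
- slab: Fixed refractory slab, 140 mm (x) by 300 mm (y), 25 mm high, on which the coupons lie side by side at about 100 mm pitch, their long axis roughly along its x, overhanging it at both ends: one at each of its three places, but the right-hand place may be empty. Origin at the centre of its underside.
- steel_tray: Shallow open steel tray, fixed: 262 mm along its x, 142 mm along its y, 24 mm high, walls and floor 6 mm. Origin at the centre of its underside. For coupons that pass. It may be at the nearer or the farther place.
- wood_box: Open plywood box, fixed: 274 mm along its x, 154 mm along its y, 42 mm high, walls and floor 12 mm. Origin at the centre of its underside. For coupons to be reground. It may be at the nearer or the farther place.
- c1a_mid (a point): Centre of a loose welded test coupon, starting at the left-hand (+y) place on the slab: an aluminium plate 200 mm long (its x), 40 mm wide (y) and 10 mm thick (this point is 5 mm above the plate's underside), about 0.22 kg, with a weld bead across the middle of its top, whose cap stands either about 2 mm or about 6 mm above the plate (12 or 16 mm overall). Just one of c1a and c1b is present.
- c1b_mid (a point): Centre of a loose welded test coupon, starting at the left-hand (+y) place on the slab: an aluminium plate 200 mm long (its x), 40 mm wide (y) and 10 mm thick (this point is 5 mm above the plate's underside), about 0.22 kg, with a weld bead across the middle of its top, whose cap stands either about 2 mm or about 6 mm above the plate (12 or 16 mm overall). Just one of c1a and c1b is present.
- c2a_mid (a point): Centre of a loose welded test coupon, starting at the middle place on the slab: an aluminium plate 200 mm long (its x), 40 mm wide (y) and 10 mm thick (this point is 5 mm above the plate's underside), about 0.22 kg, with a weld bead across the middle of its top, whose cap stands either about 2 mm or about 6 mm above the plate (12 or 16 mm overall). Just one of c2a and c2b is present.
- c2b_mid (a point): Centre of a loose welded test coupon, starting at the middle place on the slab: an aluminium plate 200 mm long (its x), 40 mm wide (y) and 10 mm thick (this point is 5 mm above the plate's underside), about 0.22 kg, with a weld bead across the middle of its top, whose cap stands either about 2 mm or about 6 mm above the plate (12 or 16 mm overall). Just one of c2a and c2b is present.
- c3_mid (a point): Centre of a loose welded test coupon, starting at the right-hand (-y) place on the slab: an aluminium plate 200 mm long (its x), 40 mm wide (y) and 10 mm thick (this point is 5 mm above the plate's underside), about 0.22 kg, with a weld bead across the middle of its top, whose cap stands either about 2 mm or about 6 mm above the plate (12 or 16 mm overall). It may be absent.
- hammer: Bystander: a hammer with a wooden handle, loose; to be left where it is.
- brush: Bystander: a flat brush with a wooden handle, loose; to be left where it is.
- spray_can: Bystander: a spray can 170 mm high, loose; to be left where it is.
- magnet: Bystander: a red welding magnet, an open triangle 18 mm high, loose; to be left where it is.
- disc: Bystander: a dark grinding disc of 100 mm diameter (may be absent), loose; to be left where it is.
- tape: Bystander: a tape measure 66 mm high, loose; to be left where it is.

How it is judged:
By the outcome, as a careful person would: the job done as asked, in the order asked, and still so for the second after the job is handed in, with the robot touching nothing.
Of c1a, c1b only 1 to 1 are there at a start; the rules pass over those that are not, and their reading is None.
Of c2a, c2b only 1 to 1 are there at a start; the rules pass over those that are not, and their reading is None.
Of c3, disc only 1 to 2 are there at a start; the rules pass over those that are not, and their reading is None.
At some moment in a run one of c1a, c1b, c2a, c2b, c3 may be knocked a few centimetres aside while the robot is not near it.
Once in a run the grip may slacken for a moment while it holds something.
It also fails if it takes over 210 s, if anything falls off the work surface, if the arm or the gripper's body presses on something with over 40 N, if the wrist force passes 120 N, or if a joint passes its speed limit or range.

## Robot

A 7-joint arm with a two-finger parallel gripper is mounted at the origin on the work surface. World frame = base frame: x ahead of the robot, y to its left, z up, the work surface at z = 0. Lengths are in mm, angles in rad, forces in N, time in s.
With the tool pointing down it reaches from about 400 to 850 mm from the base axis. Payload 6.9 kg.
Tool frame: the origin (TCP) lies at the very end of the fingers, on their centre line; the grasp point (between the pads) lies grasp_offset behind it (grasp_offset is the distance from the TCP to the grasp point, in mm); z points along the fingers, x is the direction in which the jaws open and shut, and the axes are right-handed (so a half turn about z gives the same grasp; the last joint's range is limited). The gripper opens to 85 mm and grips with 20 to 120 N. Pads are 22 mm wide; open, the fingers measure 114 mm over their backs; the gripper's body (76 mm by 85 mm) begins 54 mm behind the grasp point. The pads swing forward as they close: fully open they stand 13 mm farther back than shut.
Start: joints at [-1.093, 0.507, -0.238, 1.5, 0.126, 1.149, -0.155], TCP at [227.076, 582.278, 231.275] pointing down, gripper open.
Joint ranges: [-3.08, 3.08], [-0.24, 2.05], [-1.43, 1.35], [0, 2.5], [-1.52, 4.66], [0.17, 1.96], [-2.89, 2.89]. Speed limits (rad/s): [2.39, 2.39, 3.14, 3.14, 3.14, 3.14, 3.14].

## Interface

Orientations are given as a unit quaternion [x, y, z, w].
In Python, from workcell import observe, snapshot, close_job, grasp_offset gives the robot as it stands.
- The arm moves only by the tool carry_out, never from a script. Its argument "rows" is a list of rows, each an object with "slide": the shift along the world's x, y, z in cm, a list of three; "dr": the turn, a rotation vector about the world's x, y, z in degrees, a list of three; "claw": the closure, from -1 (fully open) to 1 (shut), so that 0 is half open. A call has 1 to 20 rows; each row is the pose to reach, as a shift and turn from the pose commanded when the call began; what a row does not reach only later rows make up. A row lasts 1/12 s, in which the tool goes at most 41.7 mm and 7.16 degrees, less where a joint would pass 70% of its speed; a pose out of reach is approached as far as the arm can. A call with a gripper value outside its range is refused whole. The fingers move at their own pace and stop on an object; "newtons" is the grip in N (left out, the last holds). Time passes only in rows, so rows that repeat a pose let the fingers close. It gives the time, the measured TCP pose, the force and the opening at its end, in the units of the state.
- observe(): the state, without advancing time (a new reading comes with each control period).
- snapshot(name): name is "side" or "top" or "wrist"; returns a dict with "pixels" (384x512x3 uint8, blue, green, red), "fx", "fy", "cx", "cy" (pixels), "eye" and "rotation" of the camera in the world. Camera axes: x right, y up, looking along -z (the intrinsics and any distortion apply to the point x, -y, -z); pixel columns grow to the right and rows downward; lengths in mm; the calibration is good to about 2 mm. A picture is of the moment at which its call begins. There is no depth.
- close_job(): hands the job in, once; it reports no verdict.
The state is a dict: "time_s": time; "joint_positions": joint angles; "joint_vel": joint speeds; "joint_efforts": joint torques, N m; "position": TCP position; "orientation": TCP orientation; "force": force on the tool from outside, world axes, zero at the start; "moment": the same for the moment, N m; "finger_gap": finger opening in mm.
Only numpy, scipy, OpenCV 4.12 (cv2) and the standard library are available. Lean on these libraries where they do the work, as an engineer would, in place of code of your own. Each camera call takes 0.05 s, during which the arm holds its last target. There are 200 camera calls.

## Working session

There is one attempt and no reset: what is moved stays moved. The work goes in short steps, Python scripts to look and compute and a tool call to move; the robot and the scene stay as the last step left them, time stands still between calls to the robot, and variables do not carry over. Pictures are saved under pics/ and viewed, about 12 in all and at most 16, crops included, and the job is handed in when it is done.

Besides the shell and the picture viewer there is one more tool, called after "Request:" as name(argument=value, ...), one argument or row to a line, values as JSON. carry_out: Moves the arm, as the interface text tells. Its arguments: {"type":"object","properties":{"rows":{"type":"array","items":{"type":"object","properties":{"slide":{"type":"array","items":{"type":"number"}},"dr":{"type":"array","items":{"type":"number"}},"claw":{"type":"number"}}}},"newtons":{"type":"number"}},"required":["rows"]}

```bash
ls; mkdir -p pics; cat > h.py <<'E'
import numpy as np, cv2
from workcell import observe, snapshot, close_job, grasp_offset
def snap(n, f=None):
    s=snapshot(n); s={k:(np.array(v) if k!='name' else v) for k,v in s.items()}
    if f: cv2.imwrite('pics/'+f, s['pixels'])
    np.savez('last_'+n, **s); return s
def load(n): return dict(np.load('last_'+n+'.npz',allow_pickle=True))
def R(s):
    r=s['rotation']
    return r if r.shape==(3,3) else __import__('scipy.spatial.transform',fromlist=['Rotation']).Rotation.from_quat(r).as_matrix()
def p2w(s,u,v,z):
    d=R(s)@np.array([(u-s['cx'])/s['fx'],-(v-s['cy'])/s['fy'],-1.]); e=s['eye']
    return e+d*(z-e[2])/d[2]
def w2p(s,p):
    c=R(s).T@(np.array(p,float)-s['eye']); return np.array([s['cx']+s['fx']*c[0]/-c[2], s['cy']-s['fy']*c[1]/-c[2]])
E
python3 - <<'E'
from h import *
o=observe(); print({k:np.round(v,3) for k,v in o.items()}, grasp_offset)
for n in ('top','side'):
    s=snap(n); print({k:v for k,v in s.items() if k!='pixels'})
    cv2.imwrite(f'pics/{n}0.png', cv2.resize(s['pixels'],(800,600),interpolation=cv2.INTER_CUBIC))
E
```

```text
pics
{'time_s': np.float64(0.0), 'joint_positions': array([-1.094,  0.508, -0.238,  1.501,  0.126,  1.149, -0.155]), 'joint_vel': array([-0.001,  0.001,  0.002, -0.001,  0.001, -0.   , -0.001]), 'joint_efforts': array([ 0.0000e+00, -6.2058e+01, -2.1870e+00, -2.4966e+01,  1.3000e-02,
        1.2000e-02, -0.0000e+00]), 'position': array([226.934, 581.792, 230.418]), 'orientation': array([ 0.826,  0.564, -0.001,  0.001]), 'force': array([ 0.128, -0.639,  0.591]), 'moment': array([ 0.057, -0.004, -0.018]), 'finger_gap': np.float64(85.672)} 18.700000000000003
{'fx': array(355.46859459), 'fy': array(355.46859459), 'cx': array(256.83161849), 'cy': array(195.61362137), 'eye': array([ 402.37697248,   45.40513602, 1162.99764684]), 'rotation': array([ 0.04007007, -0.04856571, -0.69736977,  0.71394059])}
{'fx': array(393.45389627), 'fy': array(393.45389627), 'cx': array(262.05246394), 'cy': array(191.2656267), 'eye': array([ 178.99310324, -774.81847389,  957.21087341]), 'rotation': array([ 0.39995141, -0.08298712, -0.21024287,  0.88822854])}
```

View pics/top0.png

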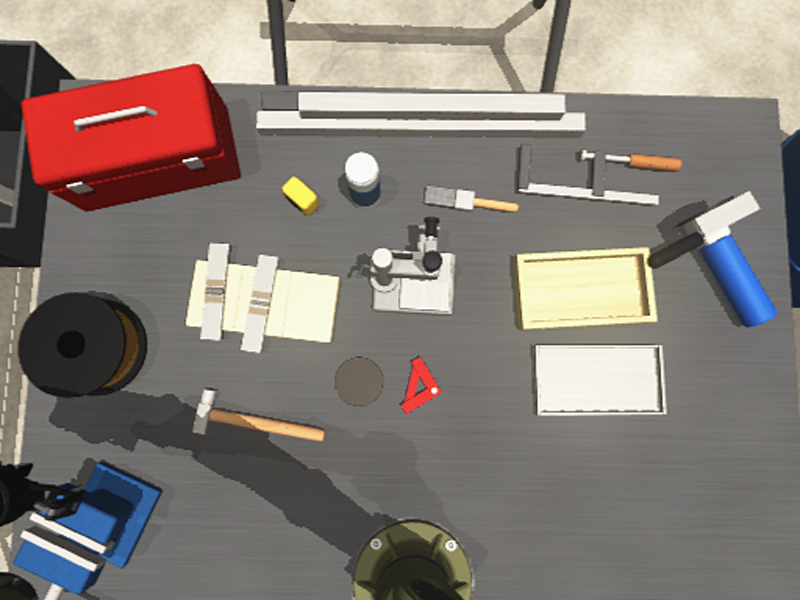

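View pics/side0.png

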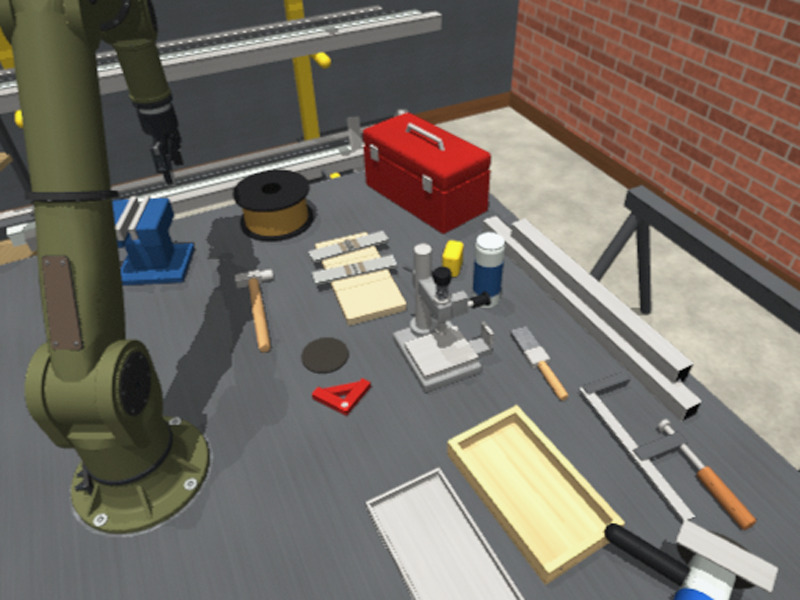

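Top view (×1.5625): coupons are at the left place (~215,291) and middle place (~260,303), and the right-hand place is empty. The gauge is at ~(432,262), the box at ~(587,290), the tray at ~(600,380). The disc is present.

```bash
python3 - <<'E'
from h import *
s=load('top'); im=s['pixels']
a=cv2.resize(im[133:233,112:302],(798,420),interpolation=cv2.INTER_CUBIC)
cv2.imwrite('pics/crop1.png',a)
f=1.5625
for n,u,v,z in [('knobtop',432,262,250),('lockflange',431,222,146),('boxTL',516,255,42),('boxTR',654,248,42),('boxBR',657,320,42),('boxBL',520,328,42),('trTL',535,346,24),('trTR',663,346,24),('trBR',665,414,24),('trBL',538,414,24),('slabTL',197,262,25),('slabTR',339,277,25),('slabBR',331,342,25),('slabBL',188,326,25)]:
    print(n,p2w(s,u/f,v/f,z).round(0))
E
```

```text
knobtop [593. -14. 250.]
lockflange [691. -18. 146.]
boxTL [ 655. -201.   42.]
boxTR [ 677. -488.   42.]
boxBR [ 527. -489.   42.]
boxBL [ 504. -208.   42.]
trTL [ 469. -243.   24.]
trTR [ 475. -508.   24.]
trBR [ 338. -507.   24.]
trBL [ 332. -248.   24.]
slabTL [627. 459.  25.]
slabTR [603. 164.  25.]
slabBR [468. 175.  25.]
slabBL [493. 469.  25.]
```

View pics/crop1.png

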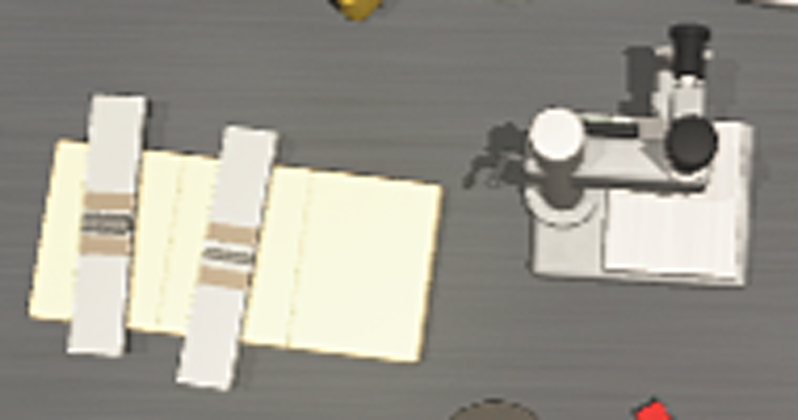

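```bash
cat >> h.py <<'E'
def crop(u,v,k=4.2,u0=112,v0=133): return (u+.5)/k-.5+u0,(v+.5)/k-.5+v0
E
python3 - <<'E'
from h import *
s=load('top')
def P(u,v,z): return p2w(s,*crop(u,v),z)
for n,c,b in [('c1',[(92,95),(146,97),(123,356),(68,353)],(107,224)),('c2',[(225,126),(277,131),(231,389),(177,382)],(228,256))]:
    q=np.array([P(*x,35)[:2] for x in c]); d=(q[0]+q[1]-q[2]-q[3])/2
    print(n,q.mean(0).round(1),'len',np.hypot(*d).round(1),'w',np.hypot(*(q[0]-q[1])).round(1),'yaw',np.degrees(np.arctan2(d[1],d[0])).round(1),'bead',P(*b,38).round(1))
for n,u,v,z in [('knob',691,143,250),('flangetop',690,30,152),('flangeL',672,30,146),('flangeR',708,30,146),('flange end',690,25,146),('anBR',738,280,45),('anBL',603,270,45),('baseBL',531,272,28),('baseBR',745,286,28),('baseTR',752,122,28),('columntop',557,134,243),('stop',658,95,62)]:
    print(n,P(u,v,z).round(1))
f=1.5625
E
```

```text
c1 [566.7 416.3] len 199.1 w 41.4 yaw -1.4 bead [566.1 415.6  38. ]
c2 [544.6 323.8] len 199.1 w 40.1 yaw -7.2 bead [543.9 322.8  38. ]
knob [595.2 -13.1 250. ]
flangetop [696.1 -17.4 152. ]
flangeL [697.5  -5.2 146. ]
flangeR [698.2 -30.4 146. ]
flange end [701.4 -17.7 146. ]
anBR [534.1 -63.4  45. ]
anBL [539.3  38.7  45. ]
baseBL [538.5  93.6  28. ]
baseBR [531.6 -70.5  28. ]
baseTR [659.9 -74.5  28. ]
columntop [600.3  70.7 243. ]
stop [6.712e+02 4.000e-01 6.200e+01]
```

Request:
carry_out(
  rows=[
    {"slide": [0, 0, 10], "dr": [0, 0, 0], "claw": -0.2},
    {"slide": [0, 0, 10], "dr": [0, 0, 5], "claw": -0.2},
    {"slide": [0, 0, 10], "dr": [0, 0, 10], "claw": -0.2},
    {"slide": [45, -60, 10], "dr": [0, 0, 18.9], "claw": -0.2},
    {"slide": [45, -60, 10], "dr": [0, 0, 18.9], "claw": -0.2},
    {"slide": [45, -60, 10], "dr": [0, 0, 18.9], "claw": -0.2},
    {"slide": [45, -60, 10], "dr": [0, 0, 18.9], "claw": -0.2},
    {"slide": [45, -60, 10], "dr": [0, 0, 18.9], "claw": -0.2},
    {"slide": [45, -60, 10], "dr": [0, 0, 18.9], "claw": -0.2},
    {"slide": [45, -60, 10], "dr": [0, 0, 18.9], "claw": -0.2},
    {"slide": [45, -60, 10], "dr": [0, 0, 18.9], "claw": -0.2},
    {"slide": [45, -60, 10], "dr": [0, 0, 18.9], "claw": -0.2},
    {"slide": [45, -60, 10], "dr": [0, 0, 18.9], "claw": -0.2},
    {"slide": [45, -60, 10], "dr": [0, 0, 18.9], "claw": -0.2},
    {"slide": [45, -60, 10], "dr": [0, 0, 18.9], "claw": -0.2},
    {"slide": [45, -60, 10], "dr": [0, 0, 18.9], "claw": -0.2},
    {"slide": [45, -60, 10], "dr": [0, 0, 18.9], "claw": -0.2},
    {"slide": [45, -60, 10], "dr": [0, 0, 18.9], "claw": -0.2},
    {"slide": [45, -60, 10], "dr": [0, 0, 18.9], "claw": -0.2},
    {"slide": [45, -60, 10], "dr": [0, 0, 18.9], "claw": -0.2},
  ],
)

```text
time_s: 1.77
position: [652.8, 13.7, 330.9]
orientation: [0.722, 0.692, -0.0, -0.0]
force: [2.0, 0.7, -0.1]
finger_gap: 51.2
```

Request:
carry_out(
  rows=[
    {"slide": [0, 0, 0]},
    {"slide": [0, 0, 0]},
    {"slide": [0, 0, 0]},
  ],
)

```text
schema error: expected keys slide, dr, claw
```

```bash
python3 - <<'E'
from h import *
o=observe(); print(o['position'],o['orientation'],o['joint_positions'])
s=snap('wrist'); print(s['eye'],R(s).round(3),s['fx'],s['cx'],s['cy']); cv2.imwrite('pics/w1.png',s['pixels'])
print('knob',w2p(s,(597.5,-14,250)),'lock',w2p(s,(677,-17.6,157)))
E
```

```text
[652.78622988  13.73459846 330.92763965] [ 7.21773015e-01  6.92129766e-01 -2.51581140e-04 -1.96958316e-04] [ 0.00243399  0.4980486  -0.11023892  1.23477907  0.05325287  1.41217732
  1.42591626]
[571.43982455  16.74817549 473.10879121] [[ 0.043 -0.946 -0.321]
 [ 0.999  0.04   0.014]
 [-0.    -0.321  0.947]] 291.1445986656099 256.743461059217 192.82378962629986
knob [217.67726354 132.31593997] lock [230.82777691 192.62024343]
```

View pics/w1.png

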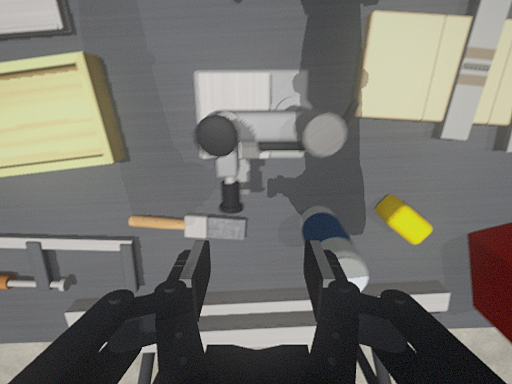

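Wrist view: black press knob at ~(216,136), lock knob waist at ~(231,194), close to the predictions (spindle x is perhaps 1–2 mm further out).

Request:
carry_out(
  rows=[
    {"slide": [0, 0, 0], "dr": [0, 0, 0], "claw": -0.2},
    {"slide": [0, 0, 0], "dr": [0, 0, 0], "claw": -0.2},
    {"slide": [0, 0, 0], "dr": [0, 0, 0], "claw": -0.2},
  ],
)

```text
time_s: 2.07
position: [651.5, 16.9, 330.9]
orientation: [0.721, 0.693, -0.0, -0.001]
force: [-0.3, 0.6, -0.0]
finger_gap: 50.9
```

Request:
carry_out(
  rows=[
    {"slide": [2.7, -3.45, 0], "dr": [0, 0, 0], "claw": -0.2},
    {"slide": [2.7, -3.45, -4], "dr": [0, 0, 0], "claw": -0.2},
    {"slide": [2.7, -3.45, -8], "dr": [0, 0, 0], "claw": -0.2},
    {"slide": [2.7, -3.45, -12], "dr": [0, 0, 0], "claw": -0.2},
    {"slide": [2.7, -3.45, -15], "dr": [0, 0, 0], "claw": -0.2},
    {"slide": [2.7, -3.45, -18], "dr": [0, 0, 0], "claw": -0.2},
    {"slide": [2.7, -3.45, -20.2], "dr": [0, 0, 0], "claw": -0.2},
    {"slide": [2.7, -3.45, -20.2], "dr": [0, 0, 0], "claw": -0.2},
    {"slide": [2.7, -3.45, -20.2], "dr": [0, 0, 0], "claw": 1},
    {"slide": [2.7, -3.45, -20.2], "dr": [0, 0, 0], "claw": 1},
    {"slide": [2.7, -3.45, -20.2], "dr": [0, 0, 0], "claw": 1},
    {"slide": [2.7, -3.45, -20.2], "dr": [0, 0, 0], "claw": 1},
    {"slide": [2.7, -3.45, -20.2], "dr": [0, 0, 0], "claw": 1},
    {"slide": [2.7, -3.45, -20.2], "dr": [0, 0, 0], "claw": 1},
  ],
  newtons=30,
)

```text
time_s: 3.23
position: [680.3, -17.2, 131.8]
orientation: [0.721, 0.693, 0.002, 0.001]
force: [-1.3, 4.7, 5.8]
finger_gap: 21.0
```

Request:
carry_out(
  rows=[
    {"slide": [0.5, 0, 0], "dr": [0, 0, 0], "claw": 1},
    {"slide": [1.0, -0.05, 0], "dr": [0, 0, 0], "claw": 1},
    {"slide": [1.5, -0.05, 0], "dr": [0, 0, 0], "claw": 1},
    {"slide": [2.0, -0.1, 0], "dr": [0, 0, 0], "claw": 1},
    {"slide": [2.3, -0.1, 0], "dr": [0, 0, 0], "claw": 1},
    {"slide": [2.3, -0.1, 0], "dr": [0, 0, 0], "claw": 1},
    {"slide": [2.3, -0.1, 0], "dr": [0, 0, 0], "claw": 1},
    {"slide": [2.3, -0.1, 0], "dr": [0, 0, 0], "claw": 1},
  ],
)

```text
time_s: 3.9
position: [700.5, -18.0, 131.6]
orientation: [0.721, 0.693, -0.0, -0.001]
force: [-9.7, 4.0, 12.4]
finger_gap: 21.2
```

Request:
carry_out(
  rows=[
    {"slide": [2.0, 0, 0], "dr": [0, 0, 0], "claw": -0.2},
    {"slide": [0, 0, 0], "dr": [0, 0, 0], "claw": -0.2},
    {"slide": [0, 0, 0], "dr": [0, 0, 0], "claw": -0.2},
    {"slide": [0, 0, 0], "dr": [0, 0, 0], "claw": -0.2},
    {"slide": [0, 0, 3], "dr": [0, 0, 0], "claw": -0.2},
    {"slide": [0, 0, 7], "dr": [0, 0, 0], "claw": -0.2},
    {"slide": [0, 0, 11], "dr": [0, 0, 0], "claw": -0.2},
    {"slide": [0, 0, 15], "dr": [0, 0, 0], "claw": -0.2},
    {"slide": [0, 0, 19], "dr": [0, 0, 0], "claw": -0.2},
    {"slide": [0, 0, 19], "dr": [0, 0, 0], "claw": -0.2},
    {"slide": [0, 0, 19], "dr": [0, 0, 0], "claw": -0.2},
  ],
)

```text
time_s: 4.82
position: [703.9, -20.2, 323.6]
orientation: [0.722, 0.692, 0.003, 0.003]
force: [0.2, 0.0, -0.7]
finger_gap: 51.2
```

```bash
cat >> h.py <<'E'
def coupons(s, lo=185, box=None):
    im=s['pixels'].astype(int); m=((im.min(2)>lo)&(im.max(2)-im.min(2)<14)).astype('uint8')*255
    m=cv2.morphologyEx(m,cv2.MORPH_CLOSE,np.ones((9,9))) if False else m
    return m
E
python3 - <<'E'
from h import *
s=snap('top'); o=observe(); print(o['position'],o['time_s'])
im=s['pixels']; cv2.imwrite('pics/t2.png',cv2.resize(im[133:233,112:302],(798,420),interpolation=cv2.INTER_CUBIC))
E
```

```text
[702.93650008 -20.14631201 320.84777714] 4.8667
```

View pics/t2.png

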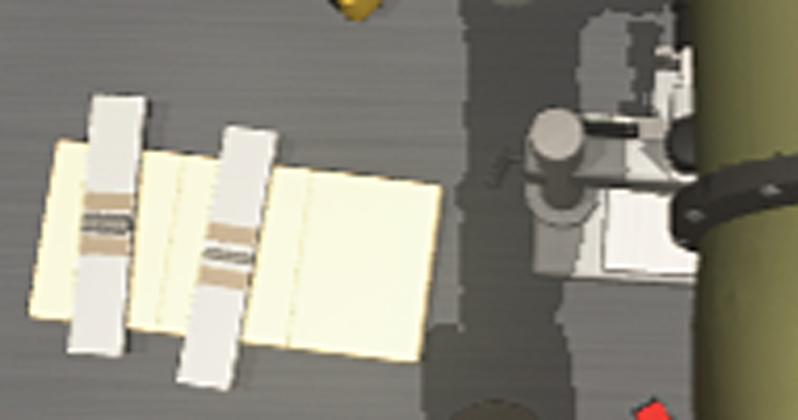

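Request:
carry_out(
  rows=[
    {"slide": [-21.95, 43.8, 0], "dr": [0, 0, 1], "claw": -0.6},
    {"slide": [-21.95, 43.8, 0], "dr": [0, 0, 1], "claw": -0.6},
    {"slide": [-21.95, 43.8, 0], "dr": [0, 0, 1], "claw": -0.6},
    {"slide": [-21.95, 43.8, 0], "dr": [0, 0, 1], "claw": -0.6},
    {"slide": [-21.95, 43.8, 0], "dr": [0, 0, 1], "claw": -0.6},
    {"slide": [-21.95, 43.8, 0], "dr": [0, 0, 1], "claw": -0.6},
    {"slide": [-21.95, 43.8, 0], "dr": [0, 0, 1], "claw": -0.6},
    {"slide": [-21.95, 43.8, 0], "dr": [0, 0, 1], "claw": -0.6},
    {"slide": [-21.95, 43.8, 0], "dr": [0, 0, 1], "claw": -0.6},
    {"slide": [-21.95, 43.8, 0], "dr": [0, 0, 1], "claw": -0.6},
    {"slide": [-21.95, 43.8, -5], "dr": [0, 0, 1], "claw": -0.6},
    {"slide": [-21.95, 43.8, -9], "dr": [0, 0, 1], "claw": -0.6},
    {"slide": [-21.95, 43.8, -13], "dr": [0, 0, 1], "claw": -0.6},
    {"slide": [-21.95, 43.8, -17], "dr": [0, 0, 1], "claw": -0.6},
    {"slide": [-21.95, 43.8, -20], "dr": [0, 0, 1], "claw": -0.6},
    {"slide": [-21.95, 43.8, -20], "dr": [0, 0, 1], "claw": -0.6},
    {"slide": [-21.95, 43.8, -20], "dr": [0, 0, 1], "claw": -0.6},
    {"slide": [-21.95, 43.8, -20], "dr": [0, 0, 1], "claw": -0.6},
    {"slide": [-21.95, 43.8, -20], "dr": [0, 0, 1], "claw": -0.6},
  ],
)

```text
time_s: 6.45
position: [483.4, 418.5, 120.4]
orientation: [0.716, 0.698, 0.001, 0.0]
force: [-0.3, 0.6, 1.0]
finger_gap: 68.3
```

```bash
python3 - <<'E'
from h import *
o=observe(); print(o['position'],o['orientation'])
s=snap('wrist','w2.png')
c=np.array([566.5,416]); d=np.array([np.cos(np.radians(-1.4)),np.sin(np.radians(-1.4))]); n=np.array([-d[1],d[0]])
for a,b in [(100,20),(100,-20),(-100,-20),(-100,20),(0,0)]: print(w2p(s,[*(c+a*d+b*n),35]).round(0))
E
```

```text
[483.39743452 418.54329853 120.40086167] [7.15818857e-01 6.98285499e-01 8.47782427e-04 7.98208297e-05]
[276. 364.]
[238. 364.]
[232. 178.]
[281. 178.]
[257. 282.]
```

View pics/w2.png

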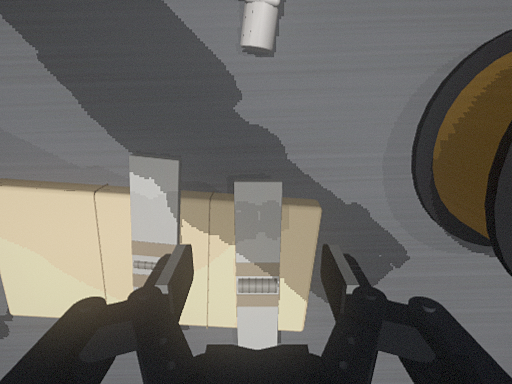

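The near end of c1 appears at (235–281,181), within 3 px of the prediction, so I'll descend and grip.

Request:
carry_out(
  rows=[
    {"slide": [0, -0.05, -3.5], "dr": [0, 0, 0], "claw": -0.6},
    {"slide": [0, -0.05, -7], "dr": [0, 0, 0], "claw": -0.6},
    {"slide": [0, -0.05, -9.5], "dr": [0, 0, 0], "claw": -0.6},
    {"slide": [0, -0.05, -10.4], "dr": [0, 0, 0], "claw": -0.6},
    {"slide": [0, -0.05, -10.4], "dr": [0, 0, 0], "claw": -0.6},
    {"slide": [0, -0.05, -10.4], "dr": [0, 0, 0], "claw": 1},
    {"slide": [0, -0.05, -10.4], "dr": [0, 0, 0], "claw": 1},
    {"slide": [0, -0.05, -10.4], "dr": [0, 0, 0], "claw": 1},
    {"slide": [0, -0.05, -10.4], "dr": [0, 0, 0], "claw": 1},
    {"slide": [0, -0.05, -10.4], "dr": [0, 0, 0], "claw": 1},
    {"slide": [0, -0.05, -10.4], "dr": [0, 0, 0], "claw": 1},
    {"slide": [0, -0.05, -10.4], "dr": [0, 0, 0], "claw": 1},
  ],
  newtons=90,
)

```text
time_s: 7.5
position: [485.4, 420.3, 23.3]
orientation: [0.716, 0.698, 0.005, 0.0]
force: [-7.9, -4.1, 38.6]
finger_gap: 37.9
```

Request:
carry_out(
  rows=[
    {"slide": [0, 0, 1], "dr": [0, 0, 0], "claw": 1},
    {"slide": [0, 0, 2], "dr": [0, 0, 0], "claw": 1},
    {"slide": [0, 0, 4], "dr": [0, 0, 0], "claw": 1},
    {"slide": [0, 0, 6], "dr": [0, 0, 0], "claw": 1},
    {"slide": [0, 0, 8], "dr": [0, 0, 0], "claw": 1},
    {"slide": [0, 0, 8], "dr": [0, 0, 0], "claw": 1},
    {"slide": [0, 0, 8], "dr": [0, 0, 0], "claw": 1},
  ],
)

```text
time_s: 8.08
position: [483.5, 418.2, 97.1]
orientation: [0.716, 0.698, 0.002, 0.0]
force: [-0.1, -1.0, -2.7]
finger_gap: 38.3
```

```bash
python3 - <<'E'
from h import *
o=observe(); print(o['position'],o['orientation'],o['force'],o['moment'],o['finger_gap'])
snap('wrist','w3.png'); s=snap('side'); cv2.imwrite('pics/s3.png',cv2.resize(s['pixels'][100:260,80:340],(780,480)))
a=cv2.imread('pics/w3.png'); b=cv2.imread('pics/s3.png')
E
```

```text
[483.45798602 418.19422916  97.14408516] [7.15840591e-01 6.98261756e-01 1.66230981e-03 7.57808912e-05] [-0.05316734 -0.95837825 -2.6739863 ] [-0.06544672  0.21043989  0.018698  ] 38.27915342265945
```

View pics/w3.png

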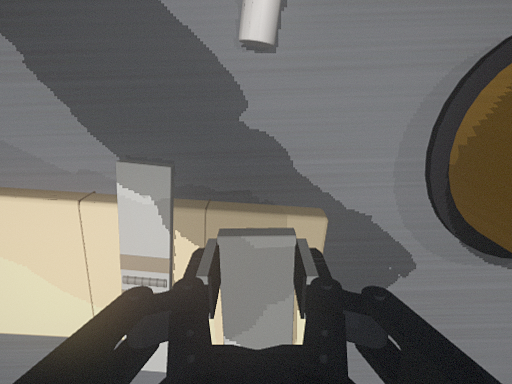

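Request:
carry_out(
  rows=[
    {"slide": [0, 0, 4], "dr": [0, 0, 0], "claw": 1},
    {"slide": [0, 0, 8], "dr": [0, 0, 0], "claw": 1},
    {"slide": [0, -2, 12], "dr": [0, 0, 0], "claw": 1},
    {"slide": [0.3, -5, 16], "dr": [0, 0, -0.3], "claw": 1},
    {"slide": [0.6, -9, 19], "dr": [0, 0, -0.5], "claw": 1},
    {"slide": [0.9, -13, 20.5], "dr": [0, 0, -0.8], "claw": 1},
    {"slide": [1.2, -17, 20.5], "dr": [0, 0, -1.1], "claw": 1},
    {"slide": [1.5, -21, 20.5], "dr": [0, 0, -1.1], "claw": 1},
    {"slide": [1.8, -25, 20.5], "dr": [0, 0, -1.1], "claw": 1},
    {"slide": [2.1, -29, 20.5], "dr": [0, 0, -1.1], "claw": 1},
    {"slide": [2.4, -33, 20.5], "dr": [0, 0, -1.1], "claw": 1},
    {"slide": [2.7, -37, 20.5], "dr": [0, 0, -1.1], "claw": 1},
    {"slide": [3.0, -41, 20.5], "dr": [0, 0, -1.1], "claw": 1},
    {"slide": [3.2, -45, 20.5], "dr": [0, 0, -1.1], "claw": 1},
    {"slide": [3.2, -49, 20.5], "dr": [0, 0, -1.1], "claw": 1},
    {"slide": [3.2, -52, 20.5], "dr": [0, 0, -1.1], "claw": 1},
    {"slide": [3.2, -53.8, 20.5], "dr": [0, 0, -1.1], "claw": 1},
    {"slide": [3.2, -53.8, 20.5], "dr": [0, 0, -1.1], "claw": 1},
    {"slide": [3.2, -53.8, 18], "dr": [0, 0, -1.1], "claw": 1},
  ],
  newtons=110,
)

```text
time_s: 9.77
position: [516.3, -122.4, 277.6]
orientation: [0.724, 0.69, 0.001, 0.002]
force: [1.2, 0.7, -2.6]
finger_gap: 37.1
```

Request:
carry_out(
  rows=[
    {"slide": [0, 0, -4], "dr": [0, 0, 0], "claw": 1},
    {"slide": [0, 0, -8], "dr": [0, 0, 0], "claw": 1},
    {"slide": [0, 0, -12], "dr": [0, 0, 0], "claw": 1},
    {"slide": [0, 0, -16], "dr": [0, 0, 0], "claw": 1},
    {"slide": [0, 0, -19], "dr": [0, 0, 0], "claw": 1},
    {"slide": [0, 0, -21.1], "dr": [0, 0, 0], "claw": 1},
    {"slide": [0, 0, -21.1], "dr": [0, 0, 0], "claw": 1},
    {"slide": [0, 0, -21.1], "dr": [0, 0, 0], "claw": 1},
    {"slide": [0, 0, -21.1], "dr": [0, 0, 0], "claw": 1},
  ],
)

```text
time_s: 10.52
position: [515.2, -120.2, 65.1]
orientation: [0.722, 0.692, 0.0, 0.0]
force: [0.1, -0.5, -2.2]
finger_gap: 36.9
```

```bash
python3 - <<'E'
from h import *
o=observe(); print(o['position'],o['orientation'],o['force'],o['moment'],o['finger_gap'])
snap('wrist','w4.png'); s=snap('side'); cv2.imwrite('pics/s4.png',cv2.resize(s['pixels'][130:260,190:350],(800,650))[:600])
E
```

```text
[ 515.21454184 -120.17534073   65.06557813] [7.22255571e-01 6.91626166e-01 2.44689938e-04 2.76405582e-04] [ 0.05943982 -0.53410436 -2.18801976] [-0.01219751  0.09953969 -0.00026616] 36.91216517292245
```

View pics/s4.png

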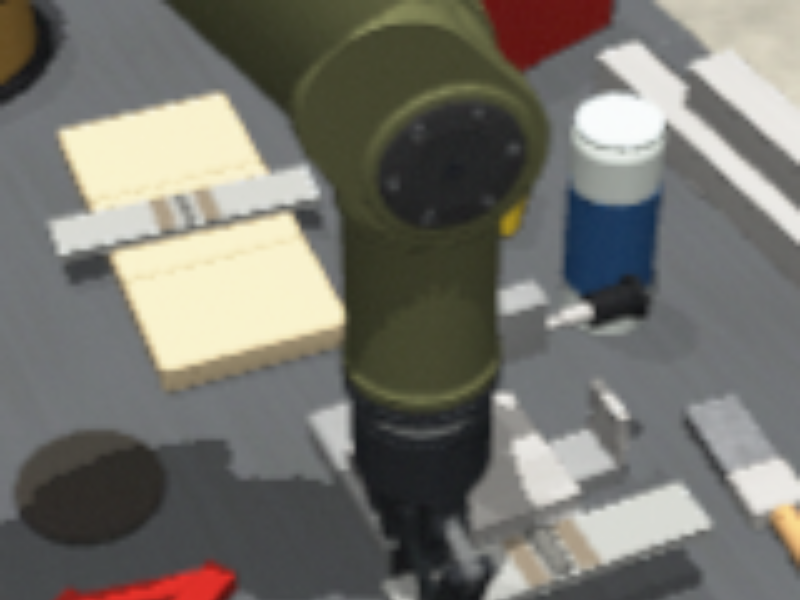

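The coupon is level in the gripper, with its bead at crop (556,547), i.e. px (301,239.4). c2 is untouched and the lock knob is out. I'll check the held position numerically.

```bash
python3 - <<'E'
from h import *
s=load('side')
q=lambda u,v:((u+.5)/5-.5+190,(v+.5)/5-.5+130)
t=np.array([515.2,-120.2]); yaw=np.radians(-2.4); d=np.array([np.cos(yaw),np.sin(yaw)]); n=np.array([-d[1],d[0]])
for z in (72,76,80):
  print(z,p2w(s,*q(556,547),z+2).round(1), 'far corners', p2w(s,*q(687,483),z).round(1),p2w(s,*q(714,525),z).round(1))
for a,b in [(82,0),(182,20),(182,-20)]: print((t+a*d+b*n).round(1))
E
```

```text
72 [ 605.9 -122.4   74. ] far corners [ 704.1 -112.7   72. ] [ 699.6 -148.9   72. ]
76 [ 604.  -125.4   78. ] far corners [ 701.7 -115.7   76. ] [ 697.2 -151.7   76. ]
80 [ 602.  -128.3   82. ] far corners [ 699.3 -118.7   80. ] [ 694.9 -154.6   80. ]
[ 597.1 -123.6]
[ 697.9 -107.8]
[ 696.2 -147.8]
```

View pics/w4.png

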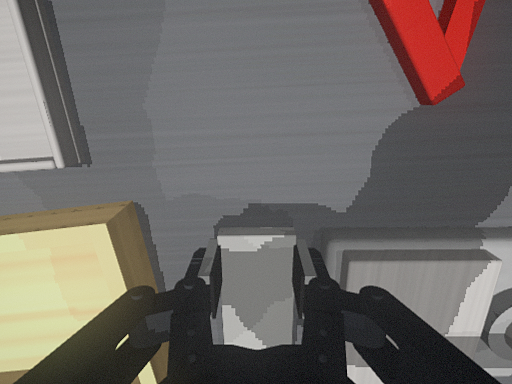

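```bash
python3 - <<'E'
from h import *
s=load('wrist')
for v in (228,236):
  for z in (66.8,76.8): print(v,z,p2w(s,257,v,z).round(1), (p2w(s,296,v,z)-p2w(s,218,v,z)).round(1))
E
```

```text
228 66.8 [ 501.2 -119.9   66.8] [ 1.8 41.4  0. ]
228 76.8 [ 496.4 -119.7   76.8] [ 1.7 38.4  0. ]
236 66.8 [ 505.9 -120.1   66.8] [ 1.8 41.8  0. ]
236 76.8 [ 500.7 -119.9   76.8] [ 1.7 38.8  0. ]
```

Request:
carry_out(
  rows=[
    {"slide": [-0.25, 2.5, 0], "dr": [0, 0, 0], "claw": 1},
    {"slide": [-0.25, 5, 0], "dr": [0, 0, 0], "claw": 1},
    {"slide": [-0.25, 7.5, 0], "dr": [0, 0, 0], "claw": 1},
    {"slide": [-0.25, 9.5, 0], "dr": [0, 0, 0], "claw": 1},
    {"slide": [-0.25, 11, 0], "dr": [0, 0, 0], "claw": 1},
    {"slide": [-0.25, 11, 0], "dr": [0, 0, 0], "claw": 1},
    {"slide": [-0.25, 11, -0.7], "dr": [0, 0, 0], "claw": 1},
    {"slide": [-0.25, 11, -1.3], "dr": [0, 0, 0], "claw": 1},
    {"slide": [-0.25, 11, -1.8], "dr": [0, 0, 0], "claw": 1},
    {"slide": [-0.25, 11, -2.1], "dr": [0, 0, 0], "claw": 1},
    {"slide": [-0.25, 11, -2.1], "dr": [0, 0, 0], "claw": 1},
    {"slide": [-0.25, 11, -2.1], "dr": [0, 0, 0], "claw": 1},
  ],
)

```text
time_s: 11.62
position: [512.1, -11.5, 43.3]
orientation: [0.723, 0.691, -0.0, 0.0]
force: [-2.0, -1.1, 3.2]
finger_gap: 36.9
```

Request:
carry_out(
  rows=[
    {"slide": [0, 0, 0], "dr": [0, 0, 0], "claw": -0.1},
    {"slide": [0, 0, 0], "dr": [0, 0, 0], "claw": -0.3},
    {"slide": [0, 0, 0], "dr": [0, 0, 0], "claw": -0.3},
    {"slide": [0, 0, 0], "dr": [0, 0, 0], "claw": -0.3},
    {"slide": [0, 0, 3], "dr": [0, 0, 0], "claw": -0.3},
    {"slide": [0, 0, 7], "dr": [0, 0, 0], "claw": -0.3},
    {"slide": [0, 0, 11], "dr": [0, 0, 0], "claw": -0.3},
    {"slide": [0, 0, 15], "dr": [0, 0, 0], "claw": -0.3},
    {"slide": [0, 0, 19], "dr": [0, 0, 0], "claw": 0.3},
    {"slide": [0, 0, 23], "dr": [0, 0, 0], "claw": 1},
    {"slide": [0, 0, 24.5], "dr": [0, 0, 0], "claw": 1},
    {"slide": [0, 0, 24.5], "dr": [0, 0, 0], "claw": 1},
    {"slide": [0, 0, 24.5], "dr": [0, 0, 0], "claw": 1},
  ],
)

```text
time_s: 12.7
position: [512.3, -10.3, 288.9]
orientation: [0.722, 0.692, 0.001, 0.001]
force: [0.9, -0.5, -0.6]
finger_gap: 0.3
```

```bash
python3 - <<'E'
from h import *
o=observe(); print(o['position'],o['orientation'],o['force'],o['finger_gap'])
w=snap('wrist'); s=snap('side')
a=cv2.resize(s['pixels'][150:260,240:350],(560,560)); b=cv2.resize(w['pixels'],None,fx=.47,fy=.47)
cv2.imwrite('pics/s5.png',a); cv2.imwrite('pics/w5.png',w['pixels'])
cv2.imwrite('pics/sw5.png',np.hstack([a, np.vstack([b,np.zeros((560-b.shape[0],b.shape[1],3),'uint8')])]))
print(w2p(w,(598.3,-14,250)), w2p(w,(597.5,-14,58)), w2p(s,(597.5,-14,58)))
E
```

```text
[512.27727898 -10.34734127 288.86685241] [7.22349606e-01 6.91527410e-01 6.98678569e-04 6.32314765e-04] [ 0.87778033 -0.53301195 -0.63301389] 0.3364475619022735
[257.62506967 322.39085297] [257.22428064 219.62113304] [280.92946663 220.20249643]
```

View pics/sw5.png

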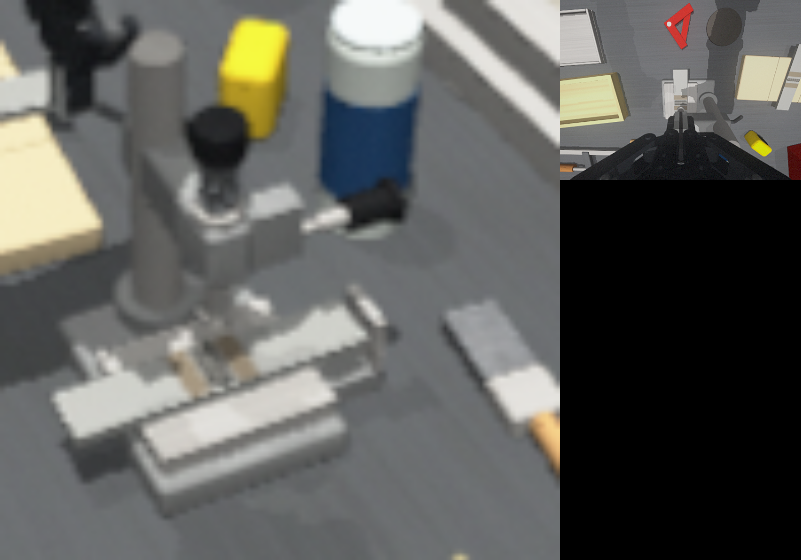

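Side view: the coupon lies flat on the anvil with its bead at px (282,220), against a predicted (281,220), under the foot. The lock knob is out. Next, the press.

Request:
carry_out(
  rows=[
    {"slide": [3, -0.1, 0], "dr": [0, 0, 0], "claw": 1},
    {"slide": [6, -0.2, 0], "dr": [0, 0, 0], "claw": 1},
    {"slide": [8.6, -0.35, 0], "dr": [0, 0, 0], "claw": 1},
    {"slide": [8.6, -0.35, -2], "dr": [0, 0, 0], "claw": 1},
    {"slide": [8.6, -0.35, -3.4], "dr": [0, 0, 0], "claw": 1},
    {"slide": [8.6, -0.35, -4.4], "dr": [0, 0, 0], "claw": 1},
    {"slide": [8.6, -0.35, -5.4], "dr": [0, 0, 0], "claw": 1},
    {"slide": [8.6, -0.35, -5.4], "dr": [0, 0, 0], "claw": 1},
    {"slide": [8.6, -0.35, -5.4], "dr": [0, 0, 0], "claw": 1},
  ],
)

```text
time_s: 13.55
position: [597.3, -13.9, 233.9]
orientation: [0.722, 0.691, -0.001, -0.001]
force: [-3.0, -0.4, 4.6]
finger_gap: -0.1
```

Request:
carry_out(
  rows=[
    {"slide": [0, 0, -0.6], "dr": [0, 0, 0], "claw": 1},
    {"slide": [0, 0, -1.2], "dr": [0, 0, 0], "claw": 1},
    {"slide": [0, 0, -1.75], "dr": [0, 0, 0], "claw": 1},
    {"slide": [0, 0, -1.75], "dr": [0, 0, 0], "claw": 1},
    {"slide": [0, 0, -1.75], "dr": [0, 0, 0], "claw": 1},
  ],
)

```text
time_s: 13.97
position: [597.9, -13.9, 217.7]
orientation: [0.722, 0.691, 0.0, 0.0]
force: [-1.5, 0.1, 5.1]
finger_gap: -0.3
```

Request:
carry_out(
  rows=[
    {"slide": [0, 0, -0.15], "dr": [0, 0, 0], "claw": 1},
    {"slide": [0, 0, -0.3], "dr": [0, 0, 0], "claw": 1},
    {"slide": [0, 0, -0.3], "dr": [0, 0, 0], "claw": 1},
    {"slide": [0, 0, -0.3], "dr": [0, 0, 0], "claw": 1},
  ],
)

```text
time_s: 14.3
position: [597.9, -13.9, 216.0]
orientation: [0.722, 0.691, 0.001, 0.0]
force: [-4.5, 0.9, 11.8]
finger_gap: 0.1
```

Request:
carry_out(
  rows=[
    {"slide": [0, 0, -0.2], "dr": [0, 0, 0], "claw": 1},
    {"slide": [0, 0, -0.2], "dr": [0, 0, 0], "claw": 1},
    {"slide": [0, 0, -0.2], "dr": [0, 0, 0], "claw": 1},
    {"slide": [0, 0, -0.2], "dr": [0, 0, 0], "claw": 1},
    {"slide": [0, 0, -0.2], "dr": [0, 0, 0], "claw": 1},
    {"slide": [0, 0, -0.2], "dr": [0, 0, 0], "claw": 1},
    {"slide": [0, 0, -0.2], "dr": [0, 0, 0], "claw": 1},
    {"slide": [0, 0, -0.2], "dr": [0, 0, 0], "claw": 1},
  ],
)

```text
time_s: 14.97
position: [598.0, -13.9, 215.8]
orientation: [0.722, 0.691, 0.001, 0.001]
force: [-9.7, 0.1, 24.7]
finger_gap: -0.2
```

```bash
python3 -c "
from h import *
o=observe(); print(o['position'],o['force'])
s=snap('side'); cv2.imwrite('pics/s6.png',cv2.resize(s['pixels'][150:260,240:350],(550,550)))
# joint-based? compare"
```

```text
[597.98846015 -13.88135361 215.79647888] [-9.67550275  0.13108968 24.69949336]
```

Reading: spindle ≈ 34.2 mm, so c1 is ≈ 16 mm overall and goes in the wood box. I'll release the spindle and re-grip the coupon.

Request:
carry_out(
  rows=[
    {"slide": [0, 0, 2], "dr": [0, 0, 0], "claw": 1},
    {"slide": [0, 0, 4.5], "dr": [0, 0, 0], "claw": 1},
    {"slide": [0, 0, 7.6], "dr": [0, 0, 0], "claw": 1},
    {"slide": [-3, 0.1, 7.6], "dr": [0, 0, 0], "claw": 0},
    {"slide": [-6, 0.2, 7.6], "dr": [0, 0, 0], "claw": -0.4},
    {"slide": [-8.6, 0.35, 6], "dr": [0, 0, 0], "claw": -0.4},
    {"slide": [-8.6, 0.35, 2], "dr": [0, 0, 0], "claw": -0.4},
    {"slide": [-8.6, 0.35, -2], "dr": [0, 0, 0], "claw": -0.4},
    {"slide": [-8.6, 0.35, -6], "dr": [0, 0, 0], "claw": -0.4},
    {"slide": [-8.6, 0.35, -10], "dr": [0, 0, 0], "claw": -0.4},
    {"slide": [-8.6, 0.35, -13], "dr": [0, 0, 0], "claw": -0.4},
    {"slide": [-8.6, 0.35, -15], "dr": [0, 0, 0], "claw": -0.4},
    {"slide": [-8.6, 0.35, -16], "dr": [0, 0, 0], "claw": -0.4},
    {"slide": [-8.6, 0.35, -16], "dr": [0, 0, 0], "claw": -0.4},
    {"slide": [-8.6, 0.35, -16], "dr": [0, 0, 0], "claw": -0.4},
  ],
)

```text
time_s: 16.27
position: [512.5, -10.4, 52.3]
orientation: [0.722, 0.691, 0.0, 0.0]
force: [-0.4, 0.2, 0.8]
finger_gap: 60.1
```

Request:
carry_out(
  rows=[
    {"slide": [0, 0, -0.9], "dr": [0, 0, 0], "claw": -0.4},
    {"slide": [0, 0, -0.9], "dr": [0, 0, 0], "claw": -0.4},
    {"slide": [0, 0, -0.9], "dr": [0, 0, 0], "claw": 1},
    {"slide": [0, 0, -0.9], "dr": [0, 0, 0], "claw": 1},
    {"slide": [0, 0, -0.9], "dr": [0, 0, 0], "claw": 1},
    {"slide": [0, 0, -0.9], "dr": [0, 0, 0], "claw": 1},
    {"slide": [0, 0, -0.9], "dr": [0, 0, 0], "claw": 1},
    {"slide": [0, 0, -0.9], "dr": [0, 0, 0], "claw": 1},
    {"slide": [0, 0, 0.3], "dr": [0, 0, 0], "claw": 1},
    {"slide": [0, 0, 1.5], "dr": [0, 0, 0], "claw": 1},
    {"slide": [0, 0, 1.5], "dr": [0, 0, 0], "claw": 1},
    {"slide": [0, 0, 1.5], "dr": [0, 0, 0], "claw": 1},
  ],
  newtons=110,
)

```text
time_s: 17.27
position: [512.4, -10.4, 67.3]
orientation: [0.722, 0.691, 0.001, 0.0]
force: [-0.9, 0.6, -2.1]
finger_gap: 36.5
```

Request:
carry_out(
  rows=[
    {"slide": [0, -2.5, 0], "dr": [0, 0, 0], "claw": 1},
    {"slide": [0, -5.5, 0], "dr": [0, 0, 0], "claw": 1},
    {"slide": [0, -8.5, 1], "dr": [0, 0, 0], "claw": 1},
    {"slide": [0, -11.5, 3], "dr": [0, 0, 0], "claw": 1},
    {"slide": [0.7, -14, 6], "dr": [0, 0, -7], "claw": 1},
    {"slide": [1.5, -16, 8], "dr": [0, 0, -14], "claw": 1},
    {"slide": [2.3, -18, 9], "dr": [0, 0, -21], "claw": 1},
    {"slide": [3.1, -20, 9], "dr": [0, 0, -28], "claw": 1},
    {"slide": [3.9, -21.5, 9], "dr": [0, 0, -35], "claw": 1},
    {"slide": [4.7, -23, 9], "dr": [0, 0, -42], "claw": 1},
    {"slide": [5.5, -24, 9], "dr": [0, 0, -49], "claw": 1},
    {"slide": [6.3, -24.5, 9], "dr": [0, 0, -56], "claw": 1},
    {"slide": [7.1, -25, 9], "dr": [0, 0, -63], "claw": 1},
    {"slide": [7.9, -25, 9], "dr": [0, 0, -70], "claw": 1},
    {"slide": [8.7, -25, 9], "dr": [0, 0, -77], "claw": 1},
    {"slide": [8.7, -25, 9], "dr": [0, 0, -83], "claw": 1},
    {"slide": [8.7, -25, 9], "dr": [0, 0, -83], "claw": 1},
    {"slide": [8.7, -25, 9], "dr": [0, 0, -83], "claw": 1},
    {"slide": [8.7, -25, 9], "dr": [0, 0, -83], "claw": 1},
  ],
)

```text
time_s: 18.85
position: [598.6, -260.3, 156.1]
orientation: [0.999, 0.041, -0.001, -0.0]
force: [0.1, -0.5, -1.6]
finger_gap: 37.1
```

```bash
python3 - <<'E'
from h import *
o=observe(); print(o['position'],o['orientation'],o['force'],o['finger_gap'],o['joint_positions'].round(2) if hasattr(o['joint_positions'],'round') else o['joint_positions'])
s=snap('side'); w=snap('wrist')
a=cv2.resize(s['pixels'][200:384,200:445],(800,600)); cv2.imwrite('pics/s7.png',a)
E
```

```text
[ 598.59584014 -260.28365782  156.14022906] [ 9.99164228e-01  4.08717929e-02 -5.66635924e-04 -1.44079131e-04] [ 0.11609713 -0.5154807  -1.57513351] 37.06499785632509 [ 0.14  0.64  0.4   1.53 -0.27  1.03  0.7 ]
```

View pics/s7.png

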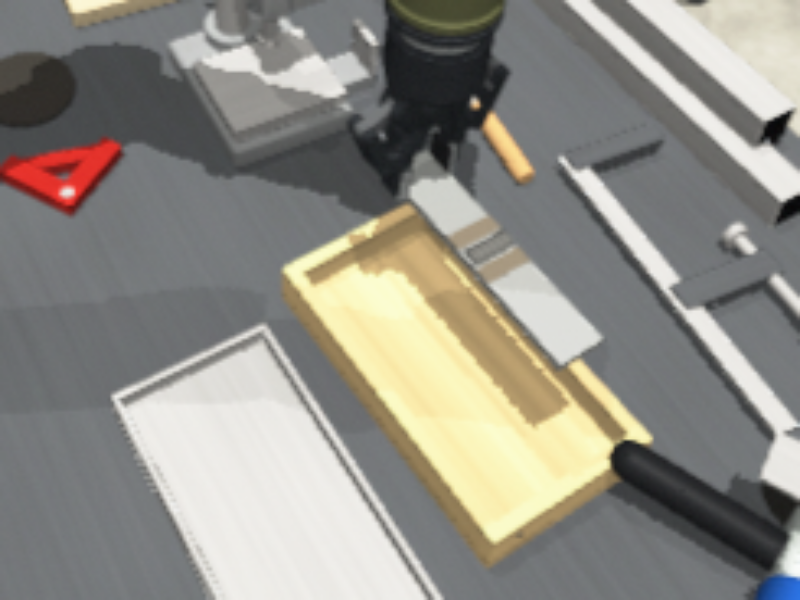

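The coupon is held level over the box. I'll check the box rim corners in this view: (410,205), (652,437), (490,545), (284,270).

```bash
python3 - <<'E'
from h import *
s=load('side'); k=800/245
P=lambda u,v,z:p2w(s,(u+.5)/k-.5+200,(v+.5)/(600/184)-.5+200,z)
q=[P(*c,42)[:2] for c in [(410,205),(652,437),(490,545),(284,270)]]
print(np.round(q,1),np.mean(q,0)); q=np.array(q)
print([np.hypot(*(q[i]-q[(i+1)%4])).round(1) for i in range(4)], np.degrees(np.arctan2(*( (q[1]+q[2]-q[0]-q[3])[::-1]))))
z=156+2+10
for c in [(435,160),(410,192),(603,340),(560,366)]: print(P(*c,z).round(1))
E
```

```text
[[ 638.6 -208.6]
 [ 681.3 -476. ]
 [ 524.3 -488.7]
 [ 506.3 -218.3]] [ 587.62572986 -347.90454505]
[np.float64(270.8), np.float64(157.4), np.float64(271.1), np.float64(132.7)] -83.56272562589393
[ 617.1 -258.   168. ]
[ 582.2 -276.   168. ]
[ 630.2 -445.7  168. ]
[ 591.2 -448.6  168. ]
```

Request:
carry_out(
  rows=[
    {"slide": [0, 0, -4], "dr": [0, 0, 1], "claw": 1},
    {"slide": [0, 0, -8], "dr": [0, 0, 1], "claw": 1},
    {"slide": [0, 0, -11], "dr": [0, 0, 1], "claw": 1},
    {"slide": [0, 0, -13], "dr": [0, 0, 1], "claw": 1},
    {"slide": [0, 0, -14], "dr": [0, 0, 1], "claw": 1},
    {"slide": [0, 0, -14.3], "dr": [0, 0, 1], "claw": 1},
    {"slide": [0, 0, -14.3], "dr": [0, 0, 1], "claw": 1},
    {"slide": [0, 0, -14.3], "dr": [0, 0, 1], "claw": 1},
  ],
)

```text
time_s: 19.62
position: [599.9, -261.1, 15.3]
orientation: [0.999, 0.048, 0.001, 0.001]
force: [1.6, 0.0, -0.8]
finger_gap: 36.7
```

Request:
carry_out(
  rows=[
    {"slide": [0, 0, -0.2], "dr": [0, 0, 0], "claw": 1},
    {"slide": [0, 0, -0.2], "dr": [0, 0, 0], "claw": 1},
    {"slide": [0, 0, -0.2], "dr": [0, 0, 0], "claw": 1},
  ],
)

```text
time_s: 19.87
position: [599.6, -260.6, 12.8]
orientation: [0.999, 0.048, 0.001, 0.0]
force: [-1.2, -0.1, -0.8]
finger_gap: 36.8
```

Request:
carry_out(
  rows=[
    {"slide": [0, 0, 0], "dr": [0, 0, 0], "claw": 0},
    {"slide": [0, 0, 0], "dr": [0, 0, 0], "claw": -0.15},
    {"slide": [0, 0, 0], "dr": [0, 0, 0], "claw": -0.15},
    {"slide": [0, 0, 0], "dr": [0, 0, 0], "claw": -0.15},
    {"slide": [0, 0, 3], "dr": [0, 0, 0], "claw": -0.15},
    {"slide": [0, 0, 7], "dr": [0, 0, 0], "claw": -0.15},
    {"slide": [0, 0, 11], "dr": [0, 0, 0], "claw": -0.15},
    {"slide": [0, 0, 15], "dr": [0, 0, 0], "claw": -0.15},
    {"slide": [0, 0, 19], "dr": [0, 0, 0], "claw": -0.15},
    {"slide": [0, 0, 23], "dr": [0, 0, 7], "claw": -0.15},
    {"slide": [0, 0, 27], "dr": [0, 0, 14], "claw": -0.15},
    {"slide": [-1, 3, 29], "dr": [0, 0, 21], "claw": -0.4},
    {"slide": [-2, 7, 29], "dr": [0, 0, 28], "claw": -0.4},
    {"slide": [-3, 11, 29], "dr": [0, 0, 35], "claw": -0.4},
    {"slide": [-4, 15, 29], "dr": [0, 0, 42], "claw": -0.4},
    {"slide": [-5, 19, 29], "dr": [0, 0, 49], "claw": -0.4},
    {"slide": [-6, 23, 29], "dr": [0, 0, 56], "claw": -0.4},
    {"slide": [-7, 27, 29], "dr": [0, 0, 63], "claw": -0.4},
    {"slide": [-8, 31, 29], "dr": [0, 0, 70], "claw": -0.4},
    {"slide": [-9, 35, 29], "dr": [0, 0, 77.3], "claw": -0.4},
  ],
)

```text
time_s: 21.53
position: [508.2, 91.2, 302.2]
orientation: [0.749, 0.663, 0.0, 0.0]
force: [1.3, 0.1, 0.3]
finger_gap: 59.4
```

Request:
carry_out(
  rows=[
    {"slide": [-1, 4, 0], "dr": [0, 0, 0], "claw": -0.4},
    {"slide": [-2, 8, 0], "dr": [0, 0, 0], "claw": -0.4},
    {"slide": [-3, 12, -2], "dr": [0, 0, 0], "claw": -0.4},
    {"slide": [-4, 16, -5], "dr": [0, 0, 0], "claw": -0.4},
    {"slide": [-4.9, 20, -8], "dr": [0, 0, 0], "claw": -0.4},
    {"slide": [-4.9, 24.45, -12], "dr": [0, 0, 0], "claw": -0.4},
    {"slide": [-4.9, 24.45, -16], "dr": [0, 0, 0], "claw": -0.4},
    {"slide": [-4.9, 24.45, -18], "dr": [0, 0, 0], "claw": -0.4},
    {"slide": [-4.9, 24.45, -18], "dr": [0, 0, 0], "claw": -0.4},
    {"slide": [-4.9, 24.45, -18], "dr": [0, 0, 0], "claw": -0.4},
  ],
)

```text
time_s: 22.37
position: [458.3, 333.4, 119.3]
orientation: [0.75, 0.661, -0.003, -0.0]
force: [0.8, 0.0, 0.2]
finger_gap: 59.7
```

```bash
python3 - <<'E'
from h import *
o=observe(); print(o['position'],o['orientation'],o['time_s'])
w=snap('wrist'); t=snap('top')
c=np.array([544.3,323.4]); y=np.radians(-7.2); d=np.array([np.cos(y),np.sin(y)]); n=np.array([-d[1],d[0]])
for a,b in [(-100,-20),(-100,20),(0,0)]: print(w2p(w,[*(c+a*d+b*n),35]).round(0))
a=cv2.resize(w['pixels'],(400,300)); b=cv2.resize(t['pixels'][120:280,100:435],(800,382)); 
a=np.hstack([w['pixels'][100:300,56:456],cv2.resize(t['pixels'][140:230,310:440],(400,277))[:200]])
cv2.imwrite('pics/w8.png',np.vstack([a,b]))
E
```

```text
[458.29943977 333.39538394 119.31992899] [ 7.50447870e-01  6.60922286e-01 -3.11470912e-03 -1.53885930e-04] 22.3667
[234. 183.]
[283. 183.]
[259. 287.]
```

View pics/w8.png

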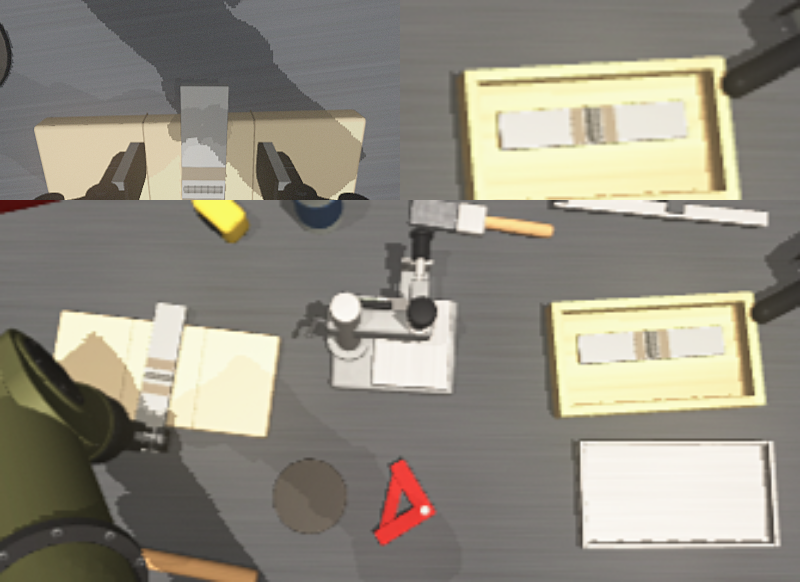

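c1 lies flat in the box. c2 is unmoved: its near end is at wrist px (237–284,186) against a predicted (234–283,183). Next I grip c2.

Request:
carry_out(
  rows=[
    {"slide": [0.2, 0.05, -3.5], "dr": [0, 0, 0], "claw": -0.4},
    {"slide": [0.2, 0.05, -7], "dr": [0, 0, 0], "claw": -0.4},
    {"slide": [0.2, 0.05, -9], "dr": [0, 0, 0], "claw": -0.4},
    {"slide": [0.2, 0.05, -9.6], "dr": [0, 0, 0], "claw": -0.4},
    {"slide": [0.2, 0.05, -9.6], "dr": [0, 0, 0], "claw": -0.4},
    {"slide": [0.2, 0.05, -9.6], "dr": [0, 0, 0], "claw": 1},
    {"slide": [0.2, 0.05, -9.6], "dr": [0, 0, 0], "claw": 1},
    {"slide": [0.2, 0.05, -9.6], "dr": [0, 0, 0], "claw": 1},
    {"slide": [0.2, 0.05, -9.6], "dr": [0, 0, 0], "claw": 1},
    {"slide": [0.2, 0.05, -9.6], "dr": [0, 0, 0], "claw": 1},
    {"slide": [0.2, 0.05, -9.6], "dr": [0, 0, 0], "claw": 1},
    {"slide": [0.2, 0.05, -9.6], "dr": [0, 0, 0], "claw": 1},
  ],
  newtons=110,
)

```text
time_s: 23.47
position: [463.7, 335.2, 28.9]
orientation: [0.751, 0.66, 0.002, 0.0]
force: [-1.0, -2.2, 10.4]
finger_gap: 35.7
```

Request:
carry_out(
  rows=[
    {"slide": [0, 0, 0], "dr": [0, 0, 0], "claw": -0.15},
    {"slide": [0, 0, 0], "dr": [0, 0, 0], "claw": -0.15},
    {"slide": [0, 0, 0], "dr": [0, 0, 0], "claw": -0.15},
    {"slide": [0, 0, -0.7], "dr": [0, 0, 0], "claw": -0.15},
    {"slide": [0, 0, -0.7], "dr": [0, 0, 0], "claw": -0.15},
    {"slide": [0, 0, -0.7], "dr": [0, 0, 0], "claw": 1},
    {"slide": [0, 0, -0.6], "dr": [0, 0, 0], "claw": 1},
    {"slide": [0, 0, -0.5], "dr": [0, 0, 0], "claw": 1},
    {"slide": [0, 0, -0.4], "dr": [0, 0, 0], "claw": 1},
    {"slide": [0, 0, -0.4], "dr": [0, 0, 0], "claw": 1},
    {"slide": [0, 0, -0.4], "dr": [0, 0, 0], "claw": 1},
  ],
)

```text
time_s: 24.38
position: [462.0, 334.5, 21.7]
orientation: [0.751, 0.66, -0.0, -0.0]
force: [-1.2, 0.9, -1.7]
finger_gap: 37.5
```

Request:
carry_out(
  rows=[
    {"slide": [0, 0, 1], "dr": [0, 0, 0], "claw": 1},
    {"slide": [0, 0, 4], "dr": [0, 0, 0], "claw": 1},
    {"slide": [0, 0, 8], "dr": [0, 0, 0], "claw": 1},
    {"slide": [0, 0, 12], "dr": [0, 0, 1], "claw": 1},
    {"slide": [0, 0, 16], "dr": [0, 0, 2], "claw": 1},
    {"slide": [0.3, 0, 20], "dr": [0, 0, 3], "claw": 1},
    {"slide": [0.6, -1, 24], "dr": [0, 0, 4], "claw": 1},
    {"slide": [1, -4, 27], "dr": [0, 0, 4.7], "claw": 1},
    {"slide": [1.4, -8, 28], "dr": [0, 0, 4.7], "claw": 1},
    {"slide": [1.8, -12, 28], "dr": [0, 0, 4.7], "claw": 1},
    {"slide": [2.2, -16, 28], "dr": [0, 0, 4.7], "claw": 1},
    {"slide": [2.6, -20, 28], "dr": [0, 0, 4.7], "claw": 1},
    {"slide": [3, -24, 28], "dr": [0, 0, 4.7], "claw": 1},
    {"slide": [3.4, -28, 28], "dr": [0, 0, 4.7], "claw": 1},
    {"slide": [3.8, -32, 28], "dr": [0, 0, 4.7], "claw": 1},
    {"slide": [4.2, -36, 28], "dr": [0, 0, 4.7], "claw": 1},
    {"slide": [4.6, -40, 28], "dr": [0, 0, 4.7], "claw": 1},
    {"slide": [5.05, -43.5, 28], "dr": [0, 0, 4.7], "claw": 1},
    {"slide": [5.05, -45.45, 28], "dr": [0, 0, 4.7], "claw": 1},
    {"slide": [5.05, -45.45, 28], "dr": [0, 0, 4.7], "claw": 1},
  ],
)

```text
time_s: 26.05
position: [511.3, -126.1, 302.3]
orientation: [0.726, 0.688, -0.001, 0.001]
force: [-0.5, -1.2, -1.8]
finger_gap: 37.4
```

Request:
carry_out(
  rows=[
    {"slide": [0, 0, -4], "dr": [0, 0, 0], "claw": 1},
    {"slide": [0, 0, -8], "dr": [0, 0, 0], "claw": 1},
    {"slide": [0, 0, -12], "dr": [0, 0, 0], "claw": 1},
    {"slide": [0, 0, -16], "dr": [0, 0, 0], "claw": 1},
    {"slide": [0, 0, -20], "dr": [0, 0, 0], "claw": 1},
    {"slide": [0, 0, -22.5], "dr": [0, 0, 0], "claw": 1},
    {"slide": [0, 0, -23.8], "dr": [0, 0, 0], "claw": 1},
    {"slide": [0, 0, -23.8], "dr": [0, 0, 0], "claw": 1},
    {"slide": [0, 0, -23.8], "dr": [0, 0, 0], "claw": 1},
  ],
)

```text
time_s: 26.8
position: [512.4, -119.4, 63.9]
orientation: [0.723, 0.691, -0.0, -0.001]
force: [1.9, 0.4, -1.7]
finger_gap: 37.3
```

```bash
python3 - <<'E'
from h import *
o=observe(); print(o['position'],o['orientation'],o['force'],o['moment'],o['finger_gap'])
w=snap('wrist'); s=snap('side')
b=cv2.resize(s['pixels'][200:290,240:360],(640,480)); a=w['pixels'][200:330,180:335]
cv2.imwrite('pics/w9.png',np.hstack([b,np.vstack([a,np.zeros((350,155,3),'uint8')])]))
E
```

```text
[ 512.3915366  -119.41320856   63.91641976] [ 7.23066943e-01  6.90777703e-01 -2.44195846e-04 -5.49127063e-04] [ 1.86324659  0.39889133 -1.73096068] [ 0.02598264  0.13691243 -0.0281591 ] 37.335555771017866
```

View pics/w9.png

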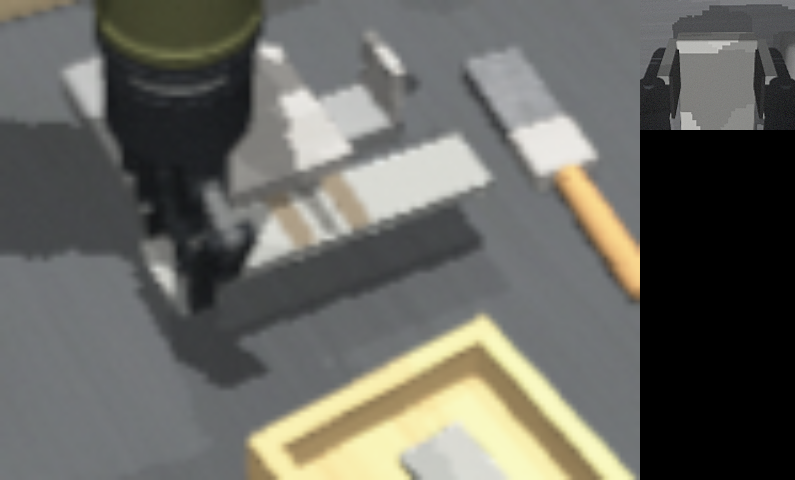

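c2 is held level: bead at crop ~(322,210), near-end edges at wrist v≈231 and 240.

```bash
python3 - <<'E'
from h import *
s=load('wrist')
for u in (218,258,297):
  print(p2w(s,u,231,67.2).round(1),p2w(s,u,240,77.2).round(1))
t=load('side'); k=16/3
for (u,v,z) in [(322,210,79),(460,134,77.2),(494,180,77.2)]: print(p2w(t,(u+.5)/k-.5+240,(v+.5)/k-.5+200,z).round(1))
E
```

```text
[ 498.4 -139.7   67.2] [ 498.5 -138.5   77.2]
[ 499.4 -118.6   67.2] [ 499.4 -118.7   77.2]
[500.3 -98.1  67.2] [500.3 -99.4  77.2]
[ 601.4 -124.9   79. ]
[ 701.3 -109.8   77.2]
[ 698.8 -148.2   77.2]
```

Request:
carry_out(
  rows=[
    {"slide": [-0.2, 2.5, 0], "dr": [0, 0, 0], "claw": 1},
    {"slide": [-0.2, 5, 0], "dr": [0, 0, 0], "claw": 1},
    {"slide": [-0.2, 7.5, 0], "dr": [0, 0, 0], "claw": 1},
    {"slide": [-0.2, 9.5, 0], "dr": [0, 0, 0], "claw": 1},
    {"slide": [-0.2, 10.9, 0], "dr": [0, 0, 0], "claw": 1},
    {"slide": [-0.2, 10.9, 0], "dr": [0, 0, 0], "claw": 1},
    {"slide": [-0.2, 10.9, -0.7], "dr": [0, 0, 0], "claw": 1},
    {"slide": [-0.2, 10.9, -1.4], "dr": [0, 0, 0], "claw": 1},
    {"slide": [-0.2, 10.9, -1.9], "dr": [0, 0, 0], "claw": 1},
    {"slide": [-0.2, 10.9, -2.2], "dr": [0, 0, 0], "claw": 1},
    {"slide": [-0.2, 10.9, -2.2], "dr": [0, 0, 0], "claw": 1},
    {"slide": [-0.2, 10.9, -2.2], "dr": [0, 0, 0], "claw": 1},
  ],
)

```text
time_s: 27.9
position: [510.4, -11.6, 41.4]
orientation: [0.724, 0.69, -0.0, -0.0]
force: [-0.3, 0.0, -2.7]
finger_gap: 37.1
```

Request:
carry_out(
  rows=[
    {"slide": [0, 0.1, -0.1], "dr": [0, 0, 0], "claw": 1},
    {"slide": [0, 0.1, -0.15], "dr": [0, 0, 0], "claw": 1},
    {"slide": [0, 0.1, -0.15], "dr": [0, 0, 0], "claw": 1},
  ],
)

```text
time_s: 28.15
position: [510.7, -9.8, 40.3]
orientation: [0.723, 0.691, 0.0, 0.0]
force: [-0.2, 0.4, -2.5]
finger_gap: 37.3
```

Request:
carry_out(
  rows=[
    {"slide": [0, 0, -0.1], "dr": [0, 0, 0], "claw": 1},
    {"slide": [0, 0, -0.2], "dr": [0, 0, 0], "claw": 1},
    {"slide": [0, 0, -0.2], "dr": [0, 0, 0], "claw": 1},
  ],
)

```text
time_s: 28.4
position: [510.8, -9.8, 38.7]
orientation: [0.723, 0.691, 0.0, 0.0]
force: [-1.9, 0.5, 4.9]
finger_gap: 37.3
```

Request:
carry_out(
  rows=[
    {"slide": [0, 0, 0], "dr": [0, 0, 0], "claw": -0.1},
    {"slide": [0, 0, 0], "dr": [0, 0, 0], "claw": -0.3},
    {"slide": [0, 0, 0], "dr": [0, 0, 0], "claw": -0.3},
    {"slide": [0, 0, 0], "dr": [0, 0, 0], "claw": -0.3},
    {"slide": [0, 0, 3], "dr": [0, 0, 0], "claw": -0.3},
    {"slide": [0, 0, 7], "dr": [0, 0, 0], "claw": -0.3},
    {"slide": [0, 0, 11], "dr": [0, 0, 0], "claw": -0.3},
    {"slide": [0, 0, 15], "dr": [0, 0, 0], "claw": -0.3},
    {"slide": [0, 0, 19], "dr": [0, 0, 0], "claw": 0.3},
    {"slide": [0, 0, 23], "dr": [0, 0, 0], "claw": 1},
    {"slide": [0, 0, 25], "dr": [0, 0, 0], "claw": 1},
    {"slide": [0, 0, 25], "dr": [0, 0, 0], "claw": 1},
    {"slide": [0, 0, 25], "dr": [0, 0, 0], "claw": 1},
  ],
)

```text
time_s: 29.48
position: [511.0, -9.9, 289.4]
orientation: [0.723, 0.691, 0.001, 0.001]
force: [-0.3, 0.7, -1.1]
finger_gap: 0.1
```

```bash
python3 - <<'E'
from h import *
o=observe(); print(o['position'],o['orientation'],o['force'],o['finger_gap'])
s=snap('side'); cv2.imwrite('pics/s10.png',cv2.resize(s['pixels'][150:260,240:350],(560,560)))
E
```

```text
[511.03738488  -9.88554402 289.36963121] [0.72320194 0.69063512 0.00110646 0.00092857] [-0.29458845  0.68877    -1.09185186] 0.11251578893518287
```

View pics/s10.png

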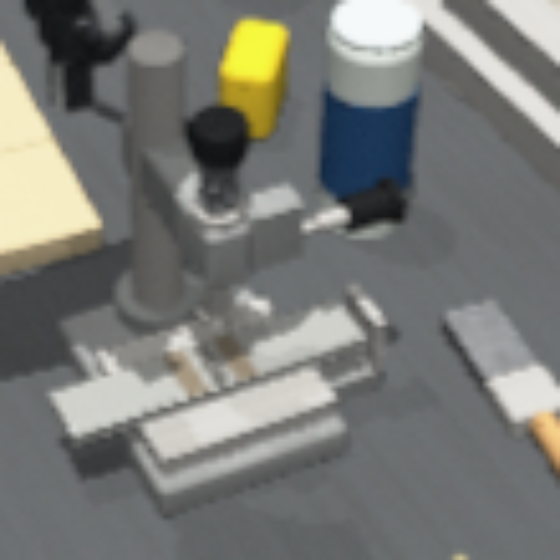

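c2 lies flat on the anvil, bead at crop (208,358), within about 2 mm of where c1 was. Next, the press.

Request:
carry_out(
  rows=[
    {"slide": [3, -0.1, 0], "dr": [0, 0, 0], "claw": 1},
    {"slide": [6, -0.2, 0], "dr": [0, 0, 0], "claw": 1},
    {"slide": [8.7, -0.4, 0], "dr": [0, 0, 0], "claw": 1},
    {"slide": [8.7, -0.4, -2], "dr": [0, 0, 0], "claw": 1},
    {"slide": [8.7, -0.4, -3.4], "dr": [0, 0, 0], "claw": 1},
    {"slide": [8.7, -0.4, -4.6], "dr": [0, 0, 0], "claw": 1},
    {"slide": [8.7, -0.4, -5.8], "dr": [0, 0, 0], "claw": 1},
    {"slide": [8.7, -0.4, -6.8], "dr": [0, 0, 0], "claw": 1},
    {"slide": [8.7, -0.4, -7.3], "dr": [0, 0, 0], "claw": 1},
    {"slide": [8.7, -0.4, -7.4], "dr": [0, 0, 0], "claw": 1},
    {"slide": [8.7, -0.4, -7.4], "dr": [0, 0, 0], "claw": 1},
    {"slide": [8.7, -0.4, -7.4], "dr": [0, 0, 0], "claw": 1},
  ],
)

```text
time_s: 30.53
position: [597.4, -13.9, 214.5]
orientation: [0.723, 0.691, -0.0, -0.0]
force: [-0.3, -0.2, 5.9]
finger_gap: 0.4
```

Request:
carry_out(
  rows=[
    {"slide": [0, 0, -0.2], "dr": [0, 0, 0], "claw": 1},
    {"slide": [0, 0, -0.4], "dr": [0, 0, 0], "claw": 1},
    {"slide": [0, 0, -0.5], "dr": [0, 0, 0], "claw": 1},
    {"slide": [0, 0, -0.5], "dr": [0, 0, 0], "claw": 1},
  ],
)

```text
time_s: 30.87
position: [597.5, -14.0, 211.9]
orientation: [0.723, 0.691, 0.001, 0.0]
force: [-5.5, 0.7, 18.2]
finger_gap: 0.2
```

Request:
carry_out(
  rows=[
    {"slide": [0, 0, 0], "dr": [0, 0, 0], "claw": 1},
    {"slide": [0, 0, 0], "dr": [0, 0, 0], "claw": 1},
    {"slide": [0, 0, 0], "dr": [0, 0, 0], "claw": 1},
    {"slide": [0, 0, 0], "dr": [0, 0, 0], "claw": 1},
    {"slide": [0, 0, 0], "dr": [0, 0, 0], "claw": 1},
    {"slide": [0, 0, 0], "dr": [0, 0, 0], "claw": 1},
    {"slide": [0, 0, 0], "dr": [0, 0, 0], "claw": 1},
    {"slide": [0, 0, 0], "dr": [0, 0, 0], "claw": 1},
  ],
)

```text
time_s: 31.53
position: [597.5, -13.9, 211.8]
orientation: [0.723, 0.691, 0.001, 0.0]
force: [-5.8, 1.0, 19.2]
finger_gap: 0.1
```

Request:
carry_out(
  rows=[
    {"slide": [0, 0, 2], "dr": [0, 0, 0], "claw": 1},
    {"slide": [0, 0, 4.5], "dr": [0, 0, 0], "claw": 1},
    {"slide": [0, 0, 8], "dr": [0, 0, 0], "claw": 1},
    {"slide": [-3, 0.1, 8], "dr": [0, 0, 0], "claw": 0},
    {"slide": [-6, 0.2, 8], "dr": [0, 0, 0], "claw": -0.4},
    {"slide": [-8.7, 0.4, 6], "dr": [0, 0, 0], "claw": -0.4},
    {"slide": [-8.7, 0.4, 2], "dr": [0, 0, 0], "claw": -0.4},
    {"slide": [-8.7, 0.4, -2], "dr": [0, 0, 0], "claw": -0.4},
    {"slide": [-8.7, 0.4, -6], "dr": [0, 0, 0], "claw": -0.4},
    {"slide": [-8.7, 0.4, -10], "dr": [0, 0, 0], "claw": -0.4},
    {"slide": [-8.7, 0.4, -13], "dr": [0, 0, 0], "claw": -0.4},
    {"slide": [-8.7, 0.4, -15], "dr": [0, 0, 0], "claw": -0.4},
    {"slide": [-8.7, 0.4, -15.7], "dr": [0, 0, 0], "claw": -0.4},
    {"slide": [-8.7, 0.4, -15.7], "dr": [0, 0, 0], "claw": -0.4},
    {"slide": [-8.7, 0.4, -15.7], "dr": [0, 0, 0], "claw": -0.4},
  ],
)

```text
time_s: 32.78
position: [510.6, -9.9, 52.7]
orientation: [0.723, 0.691, -0.0, -0.0]
force: [1.1, 0.4, -0.2]
finger_gap: 60.0
```

c2 reads 38.2 mm of spindle travel, ≈ 11.8–12 mm overall, so it passes and goes in the steel tray.

Request:
carry_out(
  rows=[
    {"slide": [0, 0, -1.1], "dr": [0, 0, 0], "claw": -0.4},
    {"slide": [0, 0, -1.1], "dr": [0, 0, 0], "claw": -0.4},
    {"slide": [0, 0, -1.1], "dr": [0, 0, 0], "claw": 1},
    {"slide": [0, 0, -1.1], "dr": [0, 0, 0], "claw": 1},
    {"slide": [0, 0, -1.1], "dr": [0, 0, 0], "claw": 1},
    {"slide": [0, 0, -1.1], "dr": [0, 0, 0], "claw": 1},
    {"slide": [0, 0, -1.1], "dr": [0, 0, 0], "claw": 1},
    {"slide": [0, 0, -1.1], "dr": [0, 0, 0], "claw": 1},
    {"slide": [0, 0, 0.3], "dr": [0, 0, 0], "claw": 1},
    {"slide": [0, 0, 1.5], "dr": [0, 0, 0], "claw": 1},
    {"slide": [0, 0, 1.5], "dr": [0, 0, 0], "claw": 1},
    {"slide": [0, 0, 1.5], "dr": [0, 0, 0], "claw": 1},
  ],
  newtons=110,
)

```text
time_s: 33.78
position: [511.0, -9.9, 68.1]
orientation: [0.723, 0.691, 0.001, 0.001]
force: [0.1, -0.3, -2.9]
finger_gap: 37.0
```

Request:
carry_out(
  rows=[
    {"slide": [0, -2.5, 0], "dr": [0, 0, 0], "claw": 1},
    {"slide": [0, -5.5, 0], "dr": [0, 0, 0], "claw": 1},
    {"slide": [0, -8.5, 1], "dr": [0, 0, 0], "claw": 1},
    {"slide": [0, -11.5, 3], "dr": [0, 0, 0], "claw": 1},
    {"slide": [0, -14, 6], "dr": [0, 0, -7], "claw": 1},
    {"slide": [-1, -16, 8], "dr": [0, 0, -14], "claw": 1},
    {"slide": [-2, -18, 9], "dr": [0, 0, -21], "claw": 1},
    {"slide": [-3, -20, 9], "dr": [0, 0, -28], "claw": 1},
    {"slide": [-4, -22, 9], "dr": [0, 0, -35], "claw": 1},
    {"slide": [-5, -24, 9], "dr": [0, 0, -42], "claw": 1},
    {"slide": [-6, -25, 9], "dr": [0, 0, -49], "claw": 1},
    {"slide": [-7, -26, 9], "dr": [0, 0, -56], "claw": 1},
    {"slide": [-8, -27, 9], "dr": [0, 0, -63], "claw": 1},
    {"slide": [-9, -28, 9], "dr": [0, 0, -70], "claw": 1},
    {"slide": [-10, -28, 9], "dr": [0, 0, -77], "claw": 1},
    {"slide": [-10.95, -28, 9], "dr": [0, 0, -84], "claw": 1},
    {"slide": [-10.95, -28, 9], "dr": [0, 0, -86], "claw": 1},
    {"slide": [-10.95, -28, 9], "dr": [0, 0, -86], "claw": 1},
    {"slide": [-10.95, -28, 9], "dr": [0, 0, -86], "claw": 1},
  ],
)

```text
time_s: 35.37
position: [401.1, -289.5, 156.8]
orientation: [1.0, 0.013, -0.0, -0.0]
force: [0.3, -0.3, -1.6]
finger_gap: 36.8
```

```bash
python3 - <<'E'
from h import *
o=observe(); print(o['position'],o['orientation'],o['force'],o['finger_gap'])
s=snap('side'); w=snap('wrist')
cv2.imwrite('pics/s11.png',np.hstack([cv2.resize(s['pixels'][240:384,200:360],(560,504)),cv2.resize(w['pixels'],(240,180),interpolation=cv2.INTER_AREA)[[*range(180)]+[0]*324]]))
E
```

```text
[ 401.10843035 -289.52200165  156.80021851] [ 9.99916922e-01  1.28846143e-02 -3.29114818e-04 -1.67682551e-04] [ 0.26705844 -0.31739692 -1.56897942] 36.83304853977777
```

View pics/s11.png

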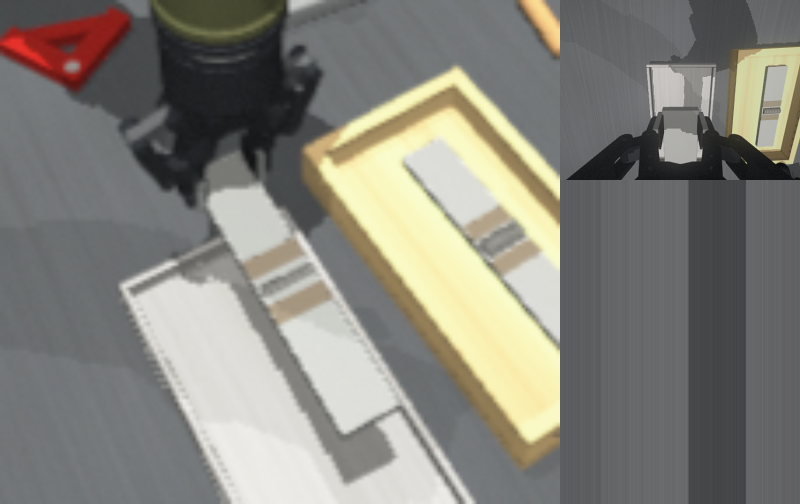

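The coupon is over the tray, centred and level. I'll lower it.

Request:
carry_out(
  rows=[
    {"slide": [0, 0, -4], "dr": [0, 0, 0], "claw": 1},
    {"slide": [0, 0, -8], "dr": [0, 0, 0], "claw": 1},
    {"slide": [0, 0, -11], "dr": [0, 0, 0], "claw": 1},
    {"slide": [0, 0, -13], "dr": [0, 0, 0], "claw": 1},
    {"slide": [0, 0, -14.4], "dr": [0, 0, 0], "claw": 1},
    {"slide": [0, 0, -14.8], "dr": [0, 0, 0], "claw": 1},
    {"slide": [0, 0, -14.8], "dr": [0, 0, 0], "claw": 1},
    {"slide": [0, 0, -14.8], "dr": [0, 0, 0], "claw": 1},
  ],
)

```text
time_s: 36.13
position: [401.4, -290.2, 9.7]
orientation: [1.0, 0.012, 0.0, 0.0]
force: [0.9, -0.9, -2.0]
finger_gap: 37.0
```

Request:
carry_out(
  rows=[
    {"slide": [0, 0, -0.2], "dr": [0, 0, 0], "claw": 1},
    {"slide": [0, 0, -0.3], "dr": [0, 0, 0], "claw": 1},
    {"slide": [0, 0, -0.3], "dr": [0, 0, 0], "claw": 1},
  ],
)

```text
time_s: 36.38
position: [401.5, -290.0, 6.9]
orientation: [1.0, 0.012, 0.001, 0.0]
force: [0.2, 0.3, -1.7]
finger_gap: 36.5
```

Request:
carry_out(
  rows=[
    {"slide": [0, 0, 0], "dr": [0, 0, 0], "claw": 0},
    {"slide": [0, 0, 0], "dr": [0, 0, 0], "claw": -0.2},
    {"slide": [0, 0, 0], "dr": [0, 0, 0], "claw": -0.2},
    {"slide": [0, 0, 0], "dr": [0, 0, 0], "claw": -0.2},
    {"slide": [0, 0, 3], "dr": [0, 0, 0], "claw": -0.2},
    {"slide": [0, 0, 7], "dr": [0, 0, 0], "claw": -0.2},
    {"slide": [0, 0, 11], "dr": [0, 0, 7], "claw": -0.2},
    {"slide": [0, 0, 15], "dr": [0, 0, 14], "claw": -0.2},
    {"slide": [0, 0, 19], "dr": [0, 0, 21], "claw": -0.2},
    {"slide": [0, 0, 23], "dr": [0, 0, 28], "claw": -0.2},
    {"slide": [0, 0, 27], "dr": [0, 0, 35], "claw": -0.2},
    {"slide": [2, 2, 30], "dr": [0, 0, 42], "claw": -0.2},
    {"slide": [4.5, 4.5, 32.5], "dr": [0, 0, 49], "claw": -0.2},
    {"slide": [7, 7, 32.5], "dr": [0, 0, 56], "claw": -0.2},
    {"slide": [9.5, 9.5, 32.5], "dr": [0, 0, 63], "claw": -0.2},
    {"slide": [12, 12, 32.5], "dr": [0, 0, 70], "claw": -0.2},
    {"slide": [14.5, 14.5, 32.5], "dr": [0, 0, 77], "claw": -0.2},
    {"slide": [17, 17, 32.5], "dr": [0, 0, 84], "claw": -0.2},
    {"slide": [19, 19, 32.5], "dr": [0, 0, 86.1], "claw": -0.2},
    {"slide": [19, 19, 32.5], "dr": [0, 0, 86.1], "claw": -0.2},
  ],
)

```text
time_s: 38.05
position: [594.4, -93.2, 329.9]
orientation: [0.719, 0.695, 0.001, -0.001]
force: [-0.3, 1.3, -0.7]
finger_gap: 51.0
```

Request:
carry_out(
  rows=[
    {"slide": [2.7, 2.2, 0], "dr": [0, 0, 0], "claw": -0.2},
    {"slide": [5.4, 4.4, 0], "dr": [0, 0, 0], "claw": -0.2},
    {"slide": [8.1, 6.4, 0], "dr": [0, 0, 0], "claw": -0.2},
    {"slide": [10.9, 8.2, 0], "dr": [0, 0, 0], "claw": -0.2},
    {"slide": [10.9, 8.2, 0], "dr": [0, 0, 0], "claw": -0.2},
    {"slide": [10.9, 8.2, 0], "dr": [0, 0, 0], "claw": -0.2},
    {"slide": [10.9, 8.2, 0], "dr": [0, 0, 0], "claw": -0.2},
  ],
)

```text
time_s: 38.63
position: [699.7, -18.7, 330.8]
orientation: [0.723, 0.691, -0.001, 0.0]
force: [-0.1, -0.7, -0.0]
finger_gap: 50.8
```

```bash
python3 - <<'E'
from h import *
o=observe(); print(o['position'],o['orientation'],o['force'],o['finger_gap'])
s=snap('wrist'); print(w2p(s,(698.5,-18.4,157)),w2p(s,(598,-14,250)))
im=s['pixels']; g=im[:,:,1].astype(int)
np.set_printoptions(linewidth=250)
# dark flange profile along column
u=int(w2p(s,(698.5,-18.4,157))[0]); v=int(w2p(s,(698.5,-18.4,157))[1]); print(u,v); print('col',list(g[v-25:v+40,u])); print('row',list(g[v,u-30:u+30]))
t=snap('top')
E
```

```text
[699.70081849 -18.7209747  330.79234595] [ 7.22928111e-01  6.90922826e-01 -7.71175182e-04  9.24686770e-06] [-0.07220068 -0.71624401 -0.02811526] 50.82896700364906
[257.62874385 170.03907454] [257.64179019  63.51520568]
257 170
col [np.int64(206), np.int64(207), np.int64(205), np.int64(206), np.int64(204), np.int64(204), np.int64(205), np.int64(203), np.int64(206), np.int64(204), np.int64(207), np.int64(207), np.int64(218), np.int64(146), np.int64(56), np.int64(70), np.int64(66), np.int64(75), np.int64(70), np.int64(74), np.int64(72), np.int64(68), np.int64(73), np.int64(71), np.int64(75), np.int64(71), np.int64(70), np.int64(64), np.int64(71), np.int64(67), np.int64(69), np.int64(72), np.int64(67), np.int64(67), np.int64(70), np.int64(66), np.int64(66), np.int64(70), np.int64(55), np.int64(62), np.int64(67), np.int64(72), np.int64(64), np.int64(60), np.int64(61), np.int64(68), np.int64(65), np.int64(119), np.int64(144), np.int64(153), np.int64(148), np.int64(145), np.int64(145), np.int64(147), np.int64(155), np.int64(162), np.int64(164), np.int64(162), np.int64(159), np.int64(148), n
[... 242 characters left out ...]
, np.int64(107), np.int64(110), np.int64(112), np.int64(108), np.int64(110), np.int64(109), np.int64(108), np.int64(110), np.int64(113), np.int64(119), np.int64(90), np.int64(60), np.int64(54), np.int64(67), np.int64(61), np.int64(60), np.int64(61), np.int64(63), np.int64(67), np.int64(71), np.int64(71), np.int64(62), np.int64(66), np.int64(59), np.int64(62), np.int64(58), np.int64(55), np.int64(57), np.int64(48), np.int64(60), np.int64(80), np.int64(86), np.int64(84), np.int64(80), np.int64(80), np.int64(80), np.int64(85), np.int64(82), np.int64(80), np.int64(83), np.int64(85), np.int64(84), np.int64(78), np.int64(82), np.int64(78), np.int64(76), np.int64(109), np.int64(118), np.int64(116)]
```

Request:
carry_out(
  rows=[
    {"slide": [0, 0, -4], "dr": [0, 0, 0], "claw": -0.2},
    {"slide": [0, 0, -8], "dr": [0, 0, 0], "claw": -0.2},
    {"slide": [0, 0, -12], "dr": [0, 0, 0], "claw": -0.2},
    {"slide": [0, 0, -16], "dr": [0, 0, 0], "claw": -0.2},
    {"slide": [0, 0, -18.5], "dr": [0, 0, 0], "claw": -0.2},
    {"slide": [0, 0, -20], "dr": [0, 0, 0], "claw": -0.2},
    {"slide": [0, 0, -20], "dr": [0, 0, 0], "claw": -0.2},
    {"slide": [0, 0, -20], "dr": [0, 0, 0], "claw": 1},
    {"slide": [0, 0, -20], "dr": [0, 0, 0], "claw": 1},
    {"slide": [0, 0, -20], "dr": [0, 0, 0], "claw": 1},
    {"slide": [0, 0, -20], "dr": [0, 0, 0], "claw": 1},
    {"slide": [0, 0, -20], "dr": [0, 0, 0], "claw": 1},
    {"slide": [0, 0, -20], "dr": [0, 0, 0], "claw": 1},
  ],
  newtons=40,
)

```text
time_s: 39.82
position: [701.1, -17.9, 133.9]
orientation: [0.723, 0.691, 0.001, 0.001]
force: [-1.5, 1.1, 7.8]
finger_gap: 20.6
```

Request:
carry_out(
  rows=[
    {"slide": [-0.5, 0, 0], "dr": [0, 0, 0], "claw": 1},
    {"slide": [-1.0, 0.05, 0], "dr": [0, 0, 0], "claw": 1},
    {"slide": [-1.5, 0.05, 0], "dr": [0, 0, 0], "claw": 1},
    {"slide": [-2.0, 0.1, 0], "dr": [0, 0, 0], "claw": 1},
    {"slide": [-2.3, 0.1, 0], "dr": [0, 0, 0], "claw": 1},
    {"slide": [-2.4, 0.1, 0], "dr": [0, 0, 0], "claw": 1},
    {"slide": [-2.4, 0.1, 0], "dr": [0, 0, 0], "claw": 1},
    {"slide": [-2.4, 0.1, 0], "dr": [0, 0, 0], "claw": 1},
    {"slide": [-2.4, 0.1, 0], "dr": [0, 0, 0], "claw": 1},
  ],
)

```text
time_s: 40.57
position: [680.8, -17.1, 134.0]
orientation: [0.723, 0.691, 0.004, 0.004]
force: [12.1, 0.0, 1.3]
finger_gap: 20.6
```

Request:
carry_out(
  rows=[
    {"slide": [0.1, 0, 0], "dr": [0, 0, 0], "claw": 0.2},
    {"slide": [0.2, 0, 0], "dr": [0, 0, 0], "claw": -0.2},
    {"slide": [0.2, 0, 0], "dr": [0, 0, 0], "claw": -0.2},
    {"slide": [0.2, 0, 0], "dr": [0, 0, 0], "claw": -0.2},
    {"slide": [0.2, 0, 3], "dr": [0, 0, 0], "claw": -0.2},
    {"slide": [0.2, 0, 7], "dr": [0, 0, 0], "claw": -0.2},
    {"slide": [0.2, 0, 11], "dr": [0, 0, 0], "claw": -0.2},
    {"slide": [0.2, 0, 15], "dr": [0, 0, 0], "claw": -0.2},
    {"slide": [0.2, 0, 19], "dr": [0, 0, 0], "claw": -0.2},
    {"slide": [-3, 4, 19], "dr": [0, 0, 0], "claw": -0.2},
    {"slide": [-6, 8, 19], "dr": [0, 0, 0], "claw": -0.2},
    {"slide": [-9, 12, 19], "dr": [0, 0, 0], "claw": -0.2},
    {"slide": [-12, 16, 19], "dr": [0, 0, 0], "claw": -0.2},
    {"slide": [-15, 20, 19], "dr": [0, 0, 0], "claw": -0.2},
    {"slide": [-18, 24, 19], "dr": [0, 0, 0], "claw": -0.2},
    {"slide": [-21, 28, 19], "dr": [0, 0, 0], "claw": -0.2},
    {"slide": [-24, 32, 19], "dr": [0, 0, 0], "claw": -0.2},
    {"slide": [-24, 35, 19], "dr": [0, 0, 0], "claw": -0.2},
    {"slide": [-24, 35, 19], "dr": [0, 0, 0], "claw": -0.2},
    {"slide": [-24, 35, 19], "dr": [0, 0, 0], "claw": -0.2},
  ],
)

```text
time_s: 42.23
position: [431.0, 339.9, 321.1]
orientation: [0.719, 0.695, 0.0, -0.002]
force: [-0.9, 1.0, -0.9]
finger_gap: 51.3
```

```bash
python3 - <<'E'
from h import *
o=observe(); print(o['position'],o['time_s'])
t0=cv2.imread('pics/top0.png'); t=snap('top'); s=snap('side')
a=cv2.resize(t['pixels'][70:290,100:450],(800,503),interpolation=cv2.INTER_CUBIC)
b=cv2.resize(s['pixels'][150:215,260:330],(300,279)); a[503-279:,0:300]=b
cv2.imwrite('pics/fin.png',a)
E
```

```text
[430.96759747 339.92397685 321.09195569] 42.2333
```

View pics/fin.png

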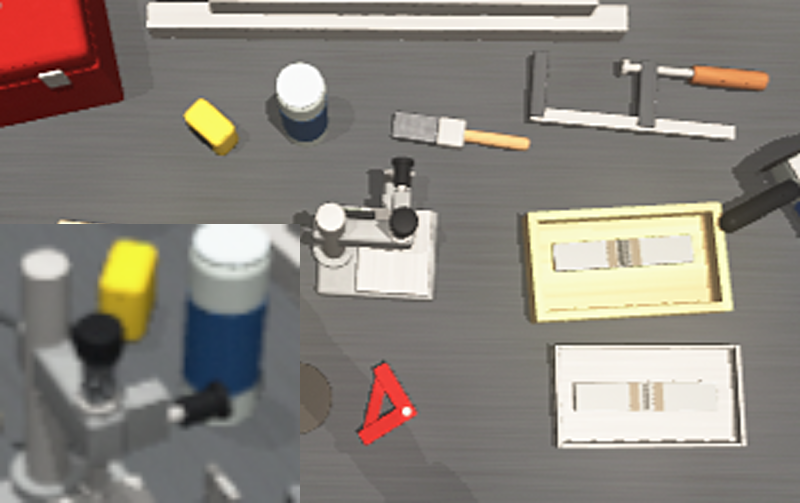

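Both coupons lie flat in the right trays and the anvil is clear. The knob's flange end is at row 139, as at the start, so it is home, and the spindle is up. I'll hand in.

```bash
python3 -c "
from workcell import close_job
print(close_job())"
```

```text
the job is handed in; nothing more can be done
None
```

The job is handed in after about 42 s of robot time. There were two coupons; the right-hand place on the slab was empty.

| Coupon | Spindle travel | Overall height | Where it went |
|---|---|---|---|
| Left | 34.2 mm | about 16 mm | Plywood box, for regrinding |
| Middle | 38.2 mm | about 12 mm | Steel tray, passes |

- **Final picture:** both coupons lie flat where they belong, the anvil is clear and the spindle is up. The bystanders in that picture are where they were. The hammer was outside the frame and the disc mostly covered by the inset, so neither was checked at the end.
- **Lock knob:** it moved 20.3 mm back in, against a firm 12 N at the end. Its flange is at the same image row as at the start.
- **Irregularities:**
  - Upward force reached 39 N when gripping the left coupon, probably with the fingertips resting on the slab edge.
  - The middle coupon was gripped again, 7 mm lower, after a shallow first grasp.
  - Just after the lock knob was pulled out, one move row gave a wrong 20 mm outward shift as the fingers opened; no harm showed.
  - The middle coupon's bead sat about 2 mm off the left one's place under the foot.

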